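Reload and lock a washer's inlet filter box

TASK

Reload the washing machine's inlet filter box: pull its slide knob all the way out until the bolt snaps back clear of the pocket, lay the thick filter cassette squarely on the pocket floor, then the cover plate flat on top of it, handle up. Then push the knob fully home so that the bolt's tongue locks over the cover, and let go. Leave the jug, the tub and the measuring cup where they are.

Things in the scene. Friction and masses are not known exactly. Their poses are not given: they have to be found in the camera images.
- filter_box: White filter box fixed to the worktop: base plate 160 x 96 x 12 mm carrying a square open-topped pocket and, on its -x side, a tongue guide. Origin: on the worktop under the pocket's centre. The knob pulls out along the box's own -x axis; a brass hose spigot sticks out 30 mm beyond the pocket's +x wall.
- pocket (a point): Centre of the pocket's floor, 12 mm above the worktop, axes as the box. Pocket 61 mm square; 5 mm walls rise 32 mm above the floor, then flared lips about 7 mm more lead parts in. +x wall closed; each y side is walled only at the corners: a 37 mm gap in its middle, from the base plate up, lets a finger pass. The -x side has a 37 mm gap for the tongue.
- guide_top (a point): Centre of the top of the tongue guide, 72 mm above the worktop: a white block 40 mm (x) by 56 mm (y), 80 mm to the -x side of the pocket's centre. A steel detent plunger stands 8 mm above it and rises 8 mm more while the bolt passes mid travel.
- bolt (a joint): Travel of the slide bolt (m) along the box's own -x: 0 = home, tongue over the pocket's -x edge, blocking it; 0.040 = fully out, tongue tip 23 mm clear of the pocket. Detented at both ends: breaking loose takes up to about 14 N, falling to nothing at mid travel (0.020), past which it snaps to the other end by itself; let go before that, it springs back.
- knob (a point): Centre of the knob's head, 52.5 mm above the worktop, moving with the bolt (136 mm from the box's origin along its -x when home, 176 mm when out). Black round mushroom head 30 mm in diameter, 17 mm long, on a level 12 mm steel rod along x; 28 mm of rod lies free between guide and head when home, 68 mm when out. Axes as the box.
- tongue_tip (a point): End of the bolt's flat steel tongue, 22 mm wide, 7 mm thick, its underside 49 mm above the worktop. Home: 14 mm to the -x side of the pocket's centre, so it lies about 14 mm over the cover's edge with 3 mm of height to spare above the cover's plate when that is seated.
- cassette: Loose filter cassette: plain grey square block 56 x 56 mm, 26 mm high, dark slots on its top, about 0.09 kg. Origin: centre of its underside; z up; x, y along its sides. Any quarter turn fits.
- cover: Loose white cover: square plate 56 x 56 mm, 8 mm thick, with an upright square handle 18 x 18 mm, 16 mm high, at the middle of its top (24 mm in all), about 0.06 kg. Origin: centre of the plate's underside; z up; x, y along the sides of plate and handle. Any quarter turn fits. Seated on the cassette its underside is 26 mm above the pocket's floor.
- jug: Bystander: blue jug, 90 mm diameter, 190 mm high, 0.8 kg. Origin: centre of its underside.
- tub: Bystander: small white tub with a yellow lid, 64 mm diameter, 85 mm high. Origin: centre of its underside.
- dose_cup: Bystander: small open white measuring cup, 60 mm across the rim, 50 mm high. Origin: centre of its underside.
Not all that is in view belongs to the job. Of the things that look like the filter_box, take the one that is farthest from the robot's base at the start.

How it is judged:
On the way, in this order (a step that is already met when the one before it is completed fails the run):
1. the knob is pulled out to its outer detent (value of joint bolt above 0.035 m), for 0.2 s.
2. the cassette lies square on the pocket floor, the bolt still out (x of cassette in the frame of pocket between -0.005 and 0.005 m and y of cassette in the frame of pocket between -0.005 and 0.005 m and z of cassette in the frame of pocket between -0.0025 and 0.0025 m and angle between cassette's own z axis and vertical below 0.06 rad and (angle between the x axis of cassette and the x axis of pocket, either way round below 0.12 rad or angle between the x axis of cassette and the y axis of pocket, either way round below 0.12 rad) and value of joint bolt above 0.035 m), for 0.2 s.
3. the cover lies flat on the cassette in the pocket, the bolt still out (all of step 2 and x of cover in the frame of pocket between -0.005 and 0.005 m and y of cover in the frame of pocket between -0.005 and 0.005 m and z of cover in the frame of pocket between 0.0235 and 0.0285 m and angle between cover's own z axis and vertical below 0.06 rad and (angle between the x axis of cover and the x axis of pocket, either way round below 0.12 rad or angle between the x axis of cover and the y axis of pocket, either way round below 0.12 rad)), for 0.2 s.
At the end, for the whole second after the job is handed in: The cassette lies flat on the pocket floor and the cover, handle up, flat on the cassette (each within 5 mm of the pocket's centre, 2.5 mm of its seated height, 0.06 rad of upright and 0.12 rad of square), both at rest, and the bolt is home (within 3 mm) (x of cassette in the frame of pocket between -0.005 and 0.005 m and y of cassette in the frame of pocket between -0.005 and 0.005 m and z of cassette in the frame of pocket between -0.0025 and 0.0025 m and angle between each of cassette, cover's own z axis and vertical below 0.06 rad and (angle between the x axis of cassette and the x axis of pocket, either way round below 0.12 rad or angle between the x axis of cassette and the y axis of pocket, either way round below 0.12 rad) and x of cover in the frame of pocket between -0.005 and 0.005 m and y of cover in the frame of pocket between -0.005 and 0.005 m and z of cover in the frame of pocket between 0.0235 and 0.0285 m and (angle between the x axis of cover and the x axis of pocket, either way round below 0.12 rad or angle between the x axis of cover and the y axis of pocket, either way round below 0.12 rad) and linear speed of each of cassette, cover below 0.02 m/s and value of joint bolt below 0.003 m); the robot touches nothing.
It fails at once if the blue jug is shoved or knocked over (moved more than 30 mm) (distance of jug from where it was at the start of the episode above 0.03 m).
It fails at once if the small tub is shoved or knocked over (moved more than 30 mm) (distance of tub from where it was at the start of the episode above 0.03 m).
It fails at once if the measuring cup is shoved or knocked over (moved more than 30 mm) (distance of dose_cup from where it was at the start of the episode above 0.03 m).
It also fails if it takes over 72 s, if anything falls off the work surface, if the arm or the gripper's body presses on something with over 40 N, if the wrist force passes 120 N, or if a joint passes its speed limit or range.

ROBOT

A 6-joint arm with a two-finger parallel gripper is mounted at the origin on the work surface. World frame = base frame: x ahead of the robot, y to its left, z up, the work surface at z = 0. Lengths are in m, angles in rad, forces in N, time in s.
With the tool pointing down it reaches from about 0.375 to 0.975 m from the base axis. Payload 3.8 kg.
Tool frame: the origin (TCP) lies between the finger pads; the fingertips stand 22 mm ahead of it and the grasp point (between the pads) lies 3 mm ahead of it (bot.finger_overhang is the distance from the TCP to the fingertips, in m); x points along the fingers, y is the direction in which the jaws open and shut, and the axes are right-handed (so a half turn about x gives the same grasp; the last joint's range is limited). The gripper opens to 85 mm and grips with 20 to 120 N. Pads are 22 mm wide; open, the fingers measure 114 mm over their backs; the gripper's body (76 mm by 85 mm) begins 54 mm behind the grasp point. The pads swing forward as they close: fully open they stand 13 mm farther back than shut.
Start: joints at [1.116, 0.264, 1.604, -0, 1.274, -0.037], TCP at [0.274, 0.617, 0.253] pointing down, gripper open.
Joint ranges: [-2.63, 2.63], [-0.94, 2.18], [0.31, 2.57], [-1.31, 4.45], [0, 2.66], [-2.55, 2.55]. Speed limits (rad/s): [2.57, 2.57, 3.14, 3.14, 3.14, 3.14].

INTERFACE

Orientations are given as a rotation vector (axis times angle).
In Python, from workcell import bot gives the robot as it stands. The module is installed in compiled form; this text tells all that it offers.
- The arm moves only by the tool arm_command, never from a script. Its argument "series" is a list that holds one entry, the list of rows, each a list of 7 numbers: the turn, a rotation vector about the tool's x, y, z in rad, then the shift along the tool's x, y, z in cm, then the opening, from 0 (shut) to 1 (fully open). In form: [[[rx, ry, rz, x, y, z, grip], ...]]. A call has 1 to 10 rows; each row shifts and turns the pose as measured when the row begins, along the tool's axes as they then stand; what a row does not reach is not made up. A row lasts 1/10 s, in which the tool goes at most 50 mm and 8.59 degrees, less where a joint would pass 70% of its speed; a pose out of reach is approached as far as the arm can. A call is refused whole if a number of a shift passes 5 or a number of a turn 0.15, either way. A call with a gripper value outside its range is refused whole. The fingers move at their own pace and stop on an object; "newtons" is the grip in N (left out, the last holds). Time passes only in rows, so rows that do not move let the fingers close. It gives the time, the measured TCP pose, the force and the opening at its end, in the units of the state.
- bot.read_state(): the state, without advancing time (a new reading comes with each control period).
- bot.read_camera(name): name is "scene" or "side" or "wrist"; returns (picture, depth): 420x560x3 uint8, blue, green, red; 420x560 float32, m along the optical axis (not along the pixel's ray), 0 where there is no reading.
- bot.camera_info(name): a dict with "K" (3x3 intrinsics, pixels), "extrinsics" (4x4, takes a point from camera to world coordinates). Camera axes: x right, y down, z forward; pixel columns grow to the right and rows downward; lengths in m; the calibration is good to about 2 mm. A picture is of the moment at which its call begins: read the wrist's pose just before it. camera_info takes no time and is no camera call; for the wrist camera it gives the pose at the moment of the call.
- bot.finish_job(): hands the job in, once; it reports no verdict.
The state is a dict: "time": time; "q": joint angles; "joint_vel": joint speeds; "joint_torque": joint torques, N m; "tool_pos": TCP position; "tcp_rot": TCP orientation; "wrist_force": force on the tool from outside, world axes, zero at the start; "torque": the same for the moment, N m; "width": opening from 0.0 (shut) to 1.0 (fully open).
Only numpy, scipy, OpenCV 4.12 (cv2) and the standard library are available. Lean on these libraries where they do the work, as an engineer would, in place of code of your own. Each camera call takes 0.05 s, during which the arm holds its last target.

## Working session

There is one attempt and no reset: what is moved stays moved. The work goes in short steps, Python scripts to look and compute and a tool call to move; the robot and the scene stay as the last step left them, time stands still between calls to the robot, and variables do not carry over. Pictures are saved under pics/ and viewed, and the job is handed in when it is done.

Besides the shell and the picture viewer there is one more tool, called by a JSON object that holds its "op" and its "data", one argument or row to a line. arm_command: Moves the arm, as the interface text tells. Its arguments: {"type":"object","properties":{"series":{"type":"array"},"newtons":{"type":"number"}},"required":["series"]}

```bash
mkdir -p pics; python3 - <<'E'
from workcell import bot
import cv2,numpy as np
print(bot.read_state())
for n in("scene","side","wrist"):
    i=bot.camera_info(n);p,d=bot.read_camera(n)
    np.savez(f"pics/{n}0.npz",p=p,d=d,K=i["K"],E=i["extrinsics"])
    cv2.imwrite(f"pics/{n}0.png",p);print(n,i["K"].tolist() if hasattr(i["K"],'tolist') else i["K"],np.round(i["extrinsics"],3).tolist())
E
```

```text
{'time': 0.0, 'q': array([ 1.11610896e+00,  2.64738316e-01,  1.60541654e+00, -1.69447710e-06,
        1.27369472e+00, -3.68766604e-02]), 'joint_vel': array([-0.00045493,  0.00196262, -0.00027675,  0.00089749,  0.0017807 ,
        0.00045585]), 'joint_torque': array([ 1.73451022e-03, -5.15108228e+01, -3.67316830e+01, -1.12822818e-04,
        1.27848750e-02,  2.32616196e-05]), 'tool_pos': array([0.27356797, 0.61631128, 0.251949  ]), 'tcp_rot': array([ 0.32600955,  1.54638815, -0.32946962]), 'wrist_force': array([ 0.18454083, -0.15312693, -1.37136806]), 'torque': array([0.00198519, 0.0172013 , 0.02080704]), 'width': 1.0021605480161266}
scene [[385.7418001349896, 0.0, 277.6246132682631], [0.0, 385.7418001349896, 208.04287333316464], [0.0, 0.0, 1.0]] [[-0.844, 0.394, -0.364, 0.916], [0.537, 0.633, -0.558, 0.569], [0.011, -0.666, -0.746, 0.818], [0.0, 0.0, 0.0, 1.0]]
side [[448.21889508761626, 0.0, 274.7181019140336], [0.0, 448.21889508761626, 207.95528120726402], [0.0, 0.0, 1.0]] [[0.86, -0.291, 0.419, 0.015], [-0.51, -0.519, 0.686, -0.835], [0.018, -0.804, -0.595, 0.805], [0.0, 0.0, 0.0, 1.0]]
wrist [[321.9603919993101, 0.0, 282.8897408474067], [0.0, 321.9603919993101, 212.4404805780087], [0.0, 0.0, 1.0]] [[0.405, 0.866, 0.294, 0.198], [0.914, -0.382, -0.134, 0.65], [-0.003, 0.323, -0.946, 0.372], [0.0, 0.0, 0.0, 1.0]]
```

View pics/scene0.png

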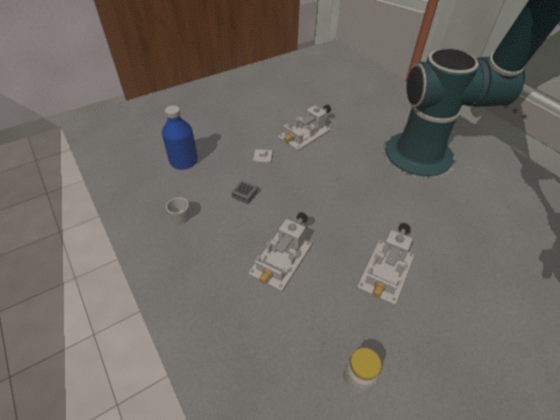

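View pics/side0.png

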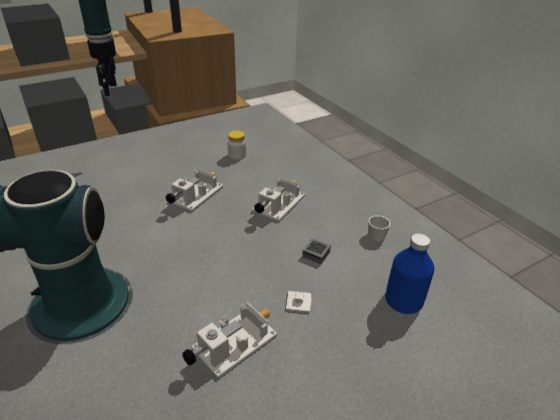

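View pics/wrist0.png

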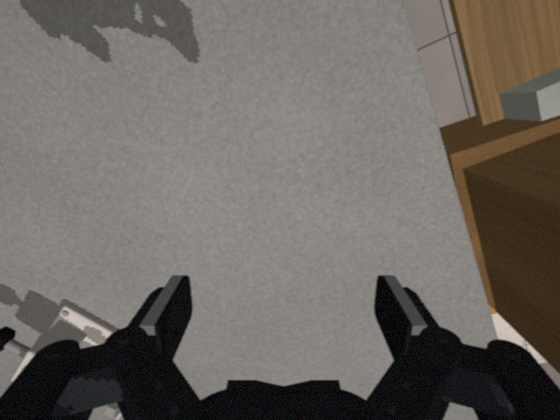

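The scene view shows three filter boxes at about (282,253), (388,264) and (306,128), with knobs at (302,217), (404,229) and (327,108). It also shows the cassette (245,192), cover (262,156), cup (178,207), jug (180,140) and tub (364,367). Next I'll measure them from the depth.

```bash
cat > h.py <<'E'
import numpy as np,cv2
def load(n):
    z=np.load(f"pics/{n}.npz");return z["p"],z["d"],z["K"],z["E"]
def cloud(d,K,E):
    v,u=np.mgrid[:d.shape[0],:d.shape[1]]
    P=np.stack([(u-K[0,2])/K[0,0]*d,(v-K[1,2])/K[1,1]*d,d],-1)
    return P@E[:3,:3].T+E[:3,3]
def top(n,cx,cy,half,res=0.0005,zmax=.3,zmin=-.02):
    p,d,K,E=load(n);W=cloud(d,K,E);m=(d>0)&(abs(W[...,0]-cx)<half)&(abs(W[...,1]-cy)<half)&(W[...,2]<zmax)&(W[...,2]>zmin)
    return W[m],p[m]
E
python3 - <<'E'
from h import *
for n in("scene0","side0"):
    p,d,K,E=load(n);W=cloud(d,K,E)
    pts=dict(scene0=dict(boxA=(282,253),boxB=(388,264),boxC=(306,128),kA=(302,217),kB=(404,229),kC=(327,108),cas=(245,192),cov=(262,156),cup=(178,207),jug=(180,150),tub=(364,360)),
     side0=dict(A=(280,203),kA=(259,208),B=(195,192),C=(235,343),kC=(189,356),cas=(317,250),cov=(299,301),cup=(378,228),jug=(408,290),tub=(236,137),floor=(300,380)))[n]
    for k,(u,v) in pts.items(): print(n,k,np.round(W[v,u],3),"r",round(float(np.hypot(*W[v,u,:2])),3))
p=load("scene0")[0];cv2.imwrite("pics/cropA.png",cv2.resize(p[170:300,220:350],None,fx=5,fy=5,interpolation=cv2.INTER_CUBIC)[:600])
p=load("side0")[0];cv2.imwrite("pics/cropAs.png",cv2.resize(p[160:320,230:340],None,fx=3.7,fy=3.7,interpolation=cv2.INTER_CUBIC))
E
```

```text
scene0 boxA [0.61  0.125 0.051] r 0.623
scene0 boxB [0.413 0.283 0.049] r 0.501
scene0 boxC [ 0.241 -0.293  0.012] r 0.379
scene0 kA [0.51  0.064 0.062] r 0.514
scene0 kB [0.314 0.232 0.062] r 0.391
scene0 kC [ 0.158 -0.291  0.065] r 0.331
scene0 cas [ 0.576 -0.122  0.028] r 0.589
scene0 cov [ 0.446 -0.244  0.015] r 0.509
scene0 cup [ 0.758 -0.178  0.018] r 0.778
scene0 jug [ 0.677 -0.326  0.082] r 0.751
scene0 tub [0.626 0.432 0.084] r 0.76
side0 A [0.583 0.065 0.037] r 0.587
side0 kA [0.504 0.049 0.057] r 0.506
side0 B [0.402 0.275 0.01 ] r 0.487
side0 C [ 0.257 -0.291  0.012] r 0.388
side0 kC [ 0.152 -0.309  0.063] r 0.344
side0 cas [ 0.567 -0.147  0.025] r 0.586
side0 cov [ 0.437 -0.263  0.015] r 0.51
side0 cup [ 0.745 -0.177  0.049] r 0.766
side0 jug [ 0.629 -0.401  0.078] r 0.746
side0 tub [0.616 0.413 0.084] r 0.742
side0 floor [ 0.333 -0.426 -0.001] r 0.541
```

View pics/cropA.png

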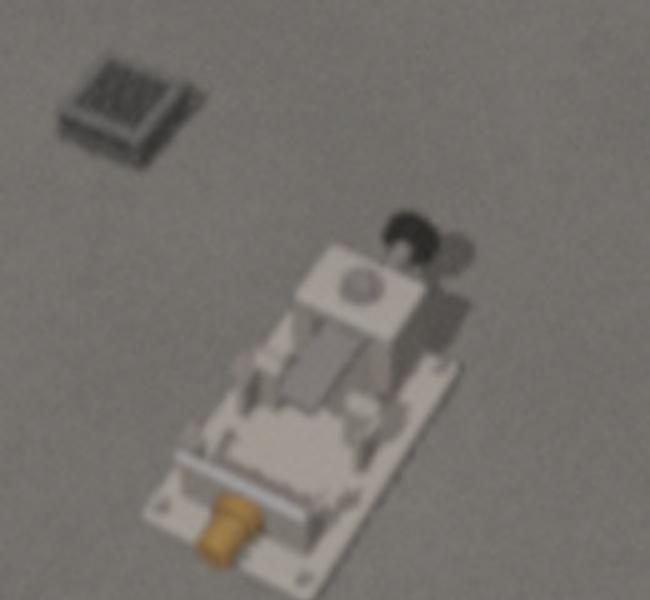

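View pics/cropAs.png

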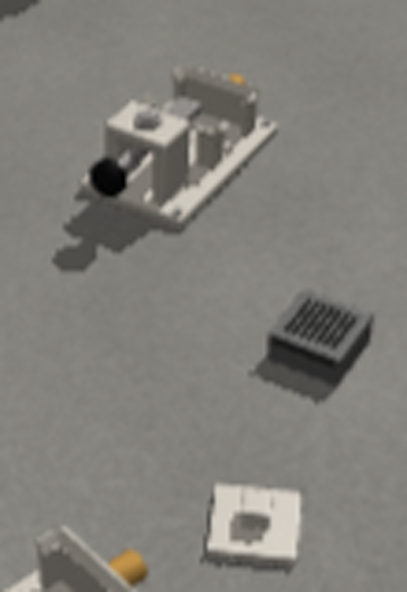

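Box A at (282,253) is the farthest, about 0.62 m from the base against 0.50 and 0.39, and the crop shows the guide, knob and spigot as described. Next are its pose and those of the loose parts.

```bash
python3 - <<'E'
from h import *
def rect(P): 
    (c,s,a)=cv2.minAreaRect((P[:,:2]*1000).astype(np.float32)); return np.round(c,1),np.round(s,1),round(a,1),len(P)
for n in("scene0","side0"):
    P,_=top(n,.59,.11,.14)
    for lo,hi in((.007,.017),(.066,.078),(.007,.1)):
        q=P[(P[:,2]>lo)&(P[:,2]<hi)];print(n,lo,rect(q),np.median(q[:,2]))
    P,c=top(n,.575,-.135,.06);q=P[P[:,2]>.02];print("cas",rect(q),q[:,2].max(),np.median(q[:,2]))
    P,c=top(n,.443,-.255,.06);q=P[(P[:,2]>.004)];print("cov",rect(q),np.round(np.percentile(q[:,2],[5,25,50,75,95,100]),4))
    q=P[P[:,2]>.018];print("cov>18",rect(q) if len(q)>3 else q)
    print("floor",np.median(top(n,.5,-.1,.03)[0][:,2]))
p=load("side0")[0];a=cv2.resize(p[280:325,275:325],None,fx=10,fy=10,interpolation=cv2.INTER_CUBIC)
p=load("scene0")[0];b=cv2.resize(p[135:180,240:280],None,fx=10,fy=10,interpolation=cv2.INTER_CUBIC)
cv2.imwrite("pics/cov.png",np.hstack([a[:450],b[:450]])[:, :800])
E
```

```text
scene0 0.007 (array([605.1, 111.1]), array([161.2,  96.8]), 27.6, 1166) 0.012545703758930271
scene0 0.066 (array([539.2,  77.1]), array([82.9, 55.3]), 27.1, 308) 0.07236259796385236
scene0 0.007 (array([593.8, 105.2]), array([209.5,  96.8]), 27.6, 2487) 0.023736161254925836
cas (array([ 571.7, -134.2]), array([60.3, 55.8]), 29.1, 308) 0.032183673766780774 0.026599923889927657
cov (array([ 445.3, -256.2]), array([112.2, 105.2]), 1.4, 239) [0.0044 0.0075 0.009  0.0105 0.0244 0.0271]
cov>18 (array([ 440.4, -251.7]), array([20.6, 16.8]), 49.3, 30)
floor 0.0007041759574896167
side0 0.007 (array([568.8, 173.3]), array([162.7, 245.2]), 27.9, 449) 0.011701072277392366
side0 0.066 (array([539.9,  75.9]), array([85.5, 58.6]), 25.0, 176) 0.07133000985909432
side0 0.007 (array([578.4, 157.9]), array([206.5, 236.6]), 13.2, 1291) 0.03625321481575039
cas (array([ 572., -137.]), array([61.3, 56.9]), 29.7, 342) 0.0297899332612096 0.02564431906129372
cov (array([ 437.5, -258. ]), array([101.5,  55.8]), 55.5, 457) [0.0051 0.0069 0.0081 0.0096 0.0239 0.0269]
cov>18 (array([ 439.9, -254.8]), array([19.5, 16.5]), 57.6, 57)
floor -7.148803972911733e-05
```

View pics/cov.png

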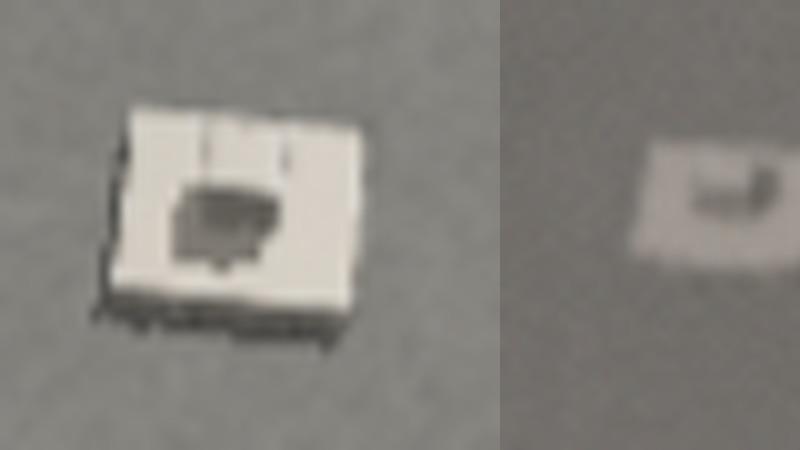

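```bash
cat >> h.py <<'E'
from scipy.spatial.transform import Rotation as R
def plan(st,tgt,yaw=None,grip=1.0,n=None,step=.045,rstep=.14):
    """tgt: TCP world pos; yaw: world azimuth of tool y (tool x down). prints rows"""
    p=np.array(st["tool_pos"]);M=R.from_rotvec(st["tcp_rot"])
    if yaw is None: T=M
    else:
        best=None
        for k in (0,np.pi):
            a=yaw+k;y=np.array([np.cos(a),np.sin(a),0]);x=np.array([0,0,-1.]);T_=R.from_matrix(np.stack([x,y,np.cross(x,y)],1))
            g=(M.inv()*T_).magnitude()
            if best is None or g<best[0]:best=(g,T_)
        T=best[1]
    rv=(M.inv()*T).as_rotvec();d=np.array(tgt)-p
    n=n or int(max(1,np.ceil(np.abs(d).max()/step),np.ceil(np.linalg.norm(d)/.049),np.ceil(np.linalg.norm(rv)/rstep)))
    for i in range(n):
        Mi=M*R.from_rotvec(rv*i/n);s=Mi.inv().apply(d/n)*100
        print([float(round(v,3)) for v in rv/n]+[float(round(v,2)) for v in s]+[grip])
    print("dist",np.round(d,4),"rot",np.round(rv,3),"n",n)
def tool(st):
    M=R.from_rotvec(st["tcp_rot"]).as_matrix();print("t",round(st["time"],2),"p",np.round(st["tool_pos"],4),"x",np.round(M[:,0],3),"y",np.round(M[:,1],3),"q",np.round(st["q"],2),"F",np.round(st["wrist_force"],1),"w",round(st["width"],3))
E
python3 - <<'E'
from h import *
from workcell import bot
st=bot.read_state();tool(st);print(bot.finger_overhang)
u=np.array([np.cos(np.radians(27.6)),np.sin(np.radians(27.6))]);w=np.array([-u[1],u[0]])
for n in("scene0","side0"):
    P,_=top(n,.59,.11,.14);q=P[(P[:,2]>.0695)&(P[:,2]<.075)]
    print(n,"guide",np.percentile(q[:,:2]@u,[1,99])*1000,np.percentile(q[:,:2]@w,[1,99])*1000,)
    a=P[:,:2]@u;b=P[:,:2]@w
    m=(P[:,2]>.008)&(P[:,2]<.016)&(abs(b-(-.18))<.055)
    print("base",np.percentile(a[m],[.5,99.5])*1000,np.percentile(b[m],[.5,99.5])*1000)
    g=np.median(q[:,:2]@u)
    m=(a>g+.09)&(P[:,2]>.035)&(abs(b+.18)<.06)
    print("wall",np.percentile(a[m],[1,50,99])*1000,np.percentile(b[m],[1,99])*1000,P[m][:,2].max())
    m=(a<g-.03)&(P[:,2]>.035)&(abs(b+.18)<.06)
    print("knob",np.percentile(a[m],[1,50,99])*1000,np.percentile(b[m],[1,99])*1000,P[m][:,2].max())
E
```

```text
t 0.15 p [0.2736 0.6165 0.2522] x [-0.001 -0.002 -1.   ] y [ 0.406  0.914 -0.002] q [ 1.12  0.26  1.61 -0.    1.27 -0.04] F [-0.4  0.2 -0.3] w 0.998
0.022
scene0 guide [494.4982971  554.40379786] [-208.93161811 -154.89629036]
base [512.26584666 667.54256308] [-228.9241091  -133.95789606]
wall [633.28989226 649.47131299 677.22349098] [-218.35476939 -143.94694759] 0.05424325569267463
knob [472.18923573 483.69783925 503.48624247] [-196.54073123 -167.90565696] 0.07079464118627843
side0 guide [510.84789306 552.46828616] [-211.0834169  -157.15030823]
base [504.22582145 663.84936162] [-232.12530518 -137.88294391]
wall [629.39648849 645.3239712  675.42671584] [-221.11122402 -146.41630708] 0.052158017566281134
knob [466.44137823 471.61343771 497.19199737] [-198.07192243 -171.95003625] 0.06970763715264905
```

```bash
python3 - <<'E'
from h import *
from workcell import bot
plan(bot.read_state(),[.54,.075,.25],np.radians(117.6),1,n=15)
E
```

```text
[-0.06, -0.0, 0.0, 0.02, -2.58, 3.09, 1]
[-0.06, -0.0, 0.0, 0.02, -2.76, 2.93, 1]
[-0.06, -0.0, 0.0, 0.02, -2.93, 2.76, 1]
[-0.06, -0.0, 0.0, 0.02, -3.09, 2.58, 1]
[-0.06, -0.0, 0.0, 0.02, -3.24, 2.39, 1]
[-0.06, -0.0, 0.0, 0.02, -3.38, 2.19, 1]
[-0.06, -0.0, 0.0, 0.02, -3.5, 1.98, 1]
[-0.06, -0.0, 0.0, 0.02, -3.61, 1.77, 1]
[-0.06, -0.0, 0.0, 0.02, -3.71, 1.55, 1]
[-0.06, -0.0, 0.0, 0.02, -3.8, 1.32, 1]
[-0.06, -0.0, 0.0, 0.02, -3.87, 1.09, 1]
[-0.06, -0.0, 0.0, 0.02, -3.93, 0.86, 1]
[-0.06, -0.0, 0.0, 0.02, -3.97, 0.62, 1]
[-0.06, -0.0, 0.0, 0.02, -4.0, 0.38, 1]
[-0.06, -0.0, 0.0, 0.02, -4.02, 0.14, 1]
dist [ 0.2664 -0.5415 -0.0022] rot [-0.899 -0.001  0.002] n 15
```

{"op": "arm_command", "data": {
  "series": [
    [[-0.06,0,0,0,-2.6,3.1,1],[-0.06,0,0,0,-2.75,2.9,1],[-0.06,0,0,0,-2.9,2.75,1],[-0.06,0,0,0,-3.1,2.6,1],[-0.06,0,0,0,-3.25,2.4,1],[-0.06,0,0,0,-3.4,2.2,1],[-0.06,0,0,0,-3.5,2.0,1],[-0.06,0,0,0,-3.6,1.8,1],[-0.06,0,0,0,-3.7,1.55,1],[-0.06,0,0,0,-3.8,1.3,1]]
  ]
}}

```text
time: 1.15
tool_pos: [0.4578, 0.248, 0.248]
tcp_rot: [-0.173, 1.569, 0.167]
wrist_force: [1.2, 0.5, 0.4]
width: 1.0
```

{"op": "arm_command", "data": {
  "series": [
    [[-0.06,0,0,0,-3.9,1.1,1],[-0.06,0,0,0,-3.9,0.9,1],[-0.06,0,0,0,-4,0.6,1],[-0.06,0,0,0,-4,0.4,1],[-0.06,0,0,0,-4,0.1,1]]
  ]
}}

```text
time: 1.65
tool_pos: [0.5552, 0.0628, 0.2474]
tcp_rot: [-0.417, 1.537, 0.413]
wrist_force: [-0.0, 0.1, 0.1]
width: 1.002
```

```bash
cat >> h.py <<'E'
def snap(bot,n,name):
    i=bot.camera_info(n);p,d=bot.read_camera(n)
    np.savez(f"pics/{name}.npz",p=p,d=d,K=i["K"],E=i["extrinsics"]);cv2.imwrite(f"pics/{name}.png",p)
E
python3 - <<'E'
from h import *
from workcell import bot
tool(bot.read_state());snap(bot,"wrist","w1");plan(bot.read_state(),[.54,.075,.25],np.radians(117.6),1)
E
```

```text
t 1.65 p [0.5552 0.0628 0.2474] x [-0.005 -0.004 -1.   ] y [-0.505  0.863 -0.001] q [ 0.07  0.05  1.86 -0.    1.24 -2.03] F [-0.   0.1  0.1] w 1.002
[0.048, -0.006, 0.007, -0.27, 2.42, -0.66, 1]
dist [-0.0179  0.0175  0.0026] rot [ 0.048 -0.006  0.007] n 1
```

View pics/w1.png

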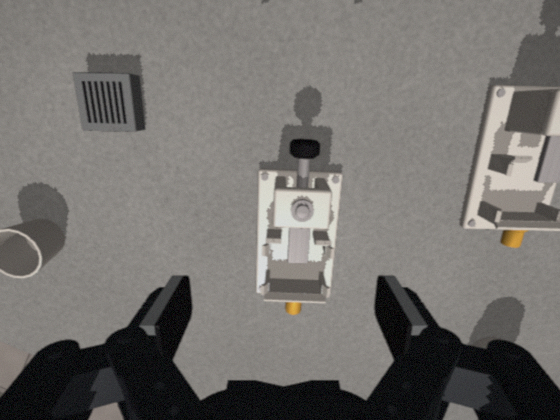

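The wrist view shows box A upright in the middle: knob (305,149), guide plunger (302,208), spigot (293,308). The cassette is at (109,102), the cup at (18,253) and box B at right. I'll refine the poses from this close view.

```bash
cat >> h.py <<'E'
def boxfit(n,guess=(.628,.122),yaw=27.6):
    from scipy.optimize import minimize
    P,_=top(n,guess[0]-.03,guess[1]-.02,.15)
    u=np.array([np.cos(np.radians(yaw)),np.sin(np.radians(yaw))]);w=np.array([-u[1],u[0]])
    Q=P[:,:2]-np.array(guess)
    a=Q@u;b=Q@w
    m=(P[:,2]>.008)&(P[:,2]<.016)&(abs(b)<.06)&(a>-.12)&(a<.08)
    print("base",cv2.minAreaRect((P[m][:,:2]*1000).astype(np.float32)),"z",np.median(P[m][:,2]))
    m=(P[:,2]>.0685)&(P[:,2]<.0755)&(abs(a+.08)<.04)
    print("guide rect",cv2.minAreaRect((P[m][:,:2]*1000).astype(np.float32)),"z",np.median(P[m][:,2]),m.sum(),"a",np.percentile(a[m],[1,99]),"b",np.percentile(b[m],[1,99]))
    m=(a<-.105)&(P[:,2]>.035)&(abs(b)<.03)
    print("knob/rod a",np.percentile(a[m],[1,99]),"b",np.percentile(b[m],[1,99]),"zmax",P[m][:,2].max())
    m=(a>.02)&(P[:,2]>.035)&(abs(b)<.05)
    print("wall a",np.percentile(a[m],[1,50,99]),"b",np.percentile(b[m],[1,99]))
E
python3 - <<'E'
from h import *
boxfit("w1")
P,c=top("w1",.572,-.135,.06);q=P[P[:,2]>.021];print("cas",cv2.minAreaRect((q[:,:2]*1000).astype(np.float32)),np.median(q[:,2]))
E
```

```text
base ((605.6075439453125, 108.81905364990234), (158.87374877929688, 96.0262451171875), 27.867494583129883) z 0.011707315742688795
guide rect ((558.291748046875, 83.92933654785156), (40.394187927246094, 55.88479995727539), 27.780729293823242) z 0.07166908586626008 1907 a [-0.09889549 -0.06030934] b [-0.02866452  0.02557856]
knob/rod a [-0.14350056 -0.10501677] b [-0.01465033  0.02978803] zmax 0.2999922464805992
wall a [0.02063471 0.03346353 0.06426897] b [-0.03811785  0.03663924]
cas ((573.705810546875, -136.57696533203125), (56.41572952270508, 57.86079025268555), 28.476652145385742) 0.02614832870501535
```

```bash
python3 - <<'E'
from h import *
from workcell import bot
plan(bot.read_state(),[.5085,.0578,.13],np.radians(117.8),.6)
E
```

```text
[0.015, -0.002, 0.002, 3.92, 0.87, -1.39, 0.6]
[0.015, -0.002, 0.002, 3.92, 0.84, -1.41, 0.6]
[0.015, -0.002, 0.002, 3.92, 0.81, -1.43, 0.6]
dist [-0.0494  0.0003 -0.1174] rot [ 0.044 -0.006  0.007] n 3
```

{"op": "arm_command", "data": {
  "series": [
    [[0.015,-0.002,0.002,3.9,0.85,-1.4,0.6],[0.015,-0.002,0.002,3.9,0.85,-1.4,0.6],[0.015,-0.002,0.002,3.9,0.85,-1.4,0.6],[0,0,0,0,0,0,0.6]]
  ],
  "newtons": 60
}}

```text
time: 2.1
tool_pos: [0.5098, 0.0547, 0.1281]
tcp_rot: [-0.373, 1.535, 0.371]
wrist_force: [-1.8, -0.5, -1.1]
width: 0.596
```

```bash
python3 - <<'E'
from h import *
from workcell import bot
tool(bot.read_state());plan(bot.read_state(),[.5088,.0578,.0555],np.radians(117.8),.6,n=3)
E
```

```text
t 2.1 p [0.5098 0.0547 0.1281] x [ 0.003 -0.001 -1.   ] y [-0.457  0.889 -0.002] q [ 0.06  0.07  2.07 -0.    0.99 -1.99] F [-1.8 -0.5 -1.1] w 0.596
[-0.004, 0.001, 0.001, 2.42, 0.11, 0.01, 0.6]
[-0.004, 0.001, 0.001, 2.42, 0.11, 0.01, 0.6]
[-0.004, 0.001, 0.001, 2.42, 0.11, 0.02, 0.6]
dist [-0.001   0.0031 -0.0726] rot [-0.011  0.003  0.002] n 3
```

{"op": "arm_command", "data": {
  "series": [
    [[-0.004,0,0,2.4,0.1,0,0.6],[-0.004,0,0,2.4,0.1,0,0.6],[-0.004,0,0,2.2,0.1,0,0.6],[0,0,0,0.2,0,0,0.6],[0,0,0,0,0,0,0.2],[0,0,0,0,0,0,0.2],[0,0,0,0,0,0,0.2],[0,0,0,0,0,0,0.2]]
  ],
  "newtons": 60
}}

```text
time: 2.9
tool_pos: [0.5152, 0.0628, 0.0639]
tcp_rot: [-0.377, 1.526, 0.383]
wrist_force: [2.1, -1.8, -14.6]
width: 0.314
```

```bash
python3 - <<'E'
from h import *
from workcell import bot
tool(bot.read_state());snap(bot,"scene","s2");snap(bot,"wrist","w2")
p=load("s2")[0];cv2.imwrite("pics/s2c.png",np.hstack([cv2.resize(p[150:290,230:370],(560,560)), ]))
E
```

```text
t 2.9 p [0.5152 0.0628 0.0639] x [ 0.01   0.006 -1.   ] y [-0.467  0.884  0.001] q [ 0.07  0.17  2.11  0.01  0.86 -1.99] F [  2.1  -1.8 -14.6] w 0.314
```

View pics/w2.png

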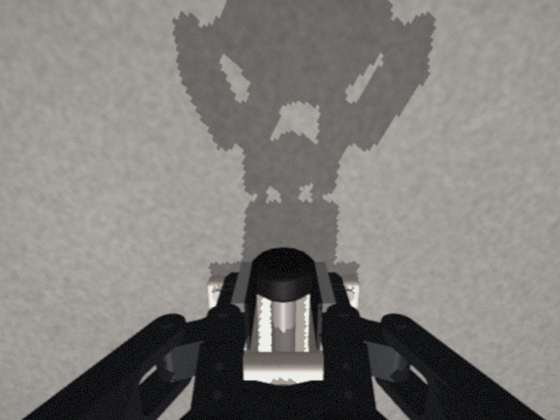

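The image shows the knob (283,275) between the pads, but the TCP is 8 mm high and 26.7 mm is less than the head diameter, so the pads pinch the head above its centre. I'll reopen, lower and grip again.

{"op": "arm_command", "data": {
  "series": [
    [[0,0,0,0,0,0,0.6],[0,0,0,0,0,0,0.6],[0,0,0,0,0,0,0.6]]
  ]
}}

```text
time: 3.3
tool_pos: [0.519, 0.0627, 0.0682]
tcp_rot: [-0.376, 1.52, 0.382]
wrist_force: [0.5, -0.1, -0.7]
width: 0.599
```

```bash
python3 - <<'E'
from h import *
from workcell import bot
tool(bot.read_state());plan(bot.read_state(),[.5088,.0578,.0535],np.radians(117.8),.6,n=2)
E
```

```text
t 3.3 p [0.519  0.0627 0.0682] x [ 0.016  0.007 -1.   ] y [-0.466  0.885 -0.001] q [ 0.07  0.16  2.1   0.01  0.86 -1.99] F [ 0.5 -0.1 -0.7] w 0.599
[-0.0, 0.009, 0.0, 0.72, 0.02, -0.58, 0.6]
[-0.0, 0.009, 0.0, 0.73, 0.02, -0.57, 0.6]
dist [-0.0102 -0.0049 -0.0147] rot [-0.001  0.018  0.001] n 2
```

{"op": "arm_command", "data": {
  "series": [
    [[0,0.009,0,0.7,0,-0.6,0.6],[0,0.009,0,0.75,0,-0.6,0.6],[0,0,0,0,0,0,0.6]]
  ]
}}

```text
time: 3.6
tool_pos: [0.5102, 0.0569, 0.0552]
tcp_rot: [-0.381, 1.534, 0.378]
wrist_force: [-0.2, 0.8, -0.6]
width: 0.597
```

```bash
python3 - <<'E'
from h import *
from workcell import bot
tool(bot.read_state());plan(bot.read_state(),[.5088,.0578,.0535],np.radians(117.8),.6,n=1)
E
```

```text
t 3.6 p [0.5102 0.0569 0.0552] x [ 0.004 -0.001 -1.   ] y [-0.466  0.885 -0.003] q [ 0.06  0.17  2.12 -0.    0.84 -1.99] F [-0.2  0.8 -0.6] w 0.597
[-0.001, 0.003, 0.003, 0.16, 0.15, -0.09, 0.6]
dist [-0.0014  0.0009 -0.0017] rot [-0.001  0.003  0.003] n 1
```

{"op": "arm_command", "data": {
  "series": [
    [[0,0.003,0.003,0.4,0.15,-0.1,0.6],[0,0,0,0,0,0,0.32],[0,0,0,0,0,0,0.32],[0,0,0,0,0,0,0.32],[0,0,0,0,0,0,0.32]]
  ],
  "newtons": 40
}}

```text
time: 4.1
tool_pos: [0.5077, 0.0587, 0.0509]
tcp_rot: [-0.377, 1.54, 0.381]
wrist_force: [0.1, -0.7, -1.0]
width: 0.334
```

{"op": "arm_command", "data": {
  "series": [
    [[0,0,0,0,0,0,0.25],[0,0,0,0,0,0,0.25],[0,0,0,0,0,-0.8,0.25],[0,0,0,0,0,-0.8,0.25],[0,0,0,0,0,-0.8,0.25]]
  ],
  "newtons": 60
}}

```text
time: 4.6
tool_pos: [0.4983, 0.0537, 0.0511]
tcp_rot: [-0.368, 1.51, 0.38]
wrist_force: [7.3, 1.4, -10.6]
width: 0.325
```

```bash
python3 - <<'E'
from h import *
from workcell import bot
tool(bot.read_state());snap(bot,"wrist","w3");plan(bot.read_state(),[.5088-.04*.8846,.0578-.04*.4664,.052],np.radians(117.8),.25,n=2)
E
```

```text
t 4.6 p [0.4983 0.0537 0.0511] x [ 0.025  0.014 -1.   ] y [-0.461  0.888  0.001] q [ 0.05  0.14  2.16  0.02  0.81 -2.01] F [  7.3   1.4 -10.6] w 0.325
[-0.003, 0.013, -0.0, -0.09, -0.08, -1.33, 0.25]
[-0.003, 0.013, -0.0, -0.07, -0.07, -1.33, 0.25]
dist [-0.023  -0.0137  0.0011] rot [-0.006  0.025 -0.001] n 2
```

View pics/w3.png

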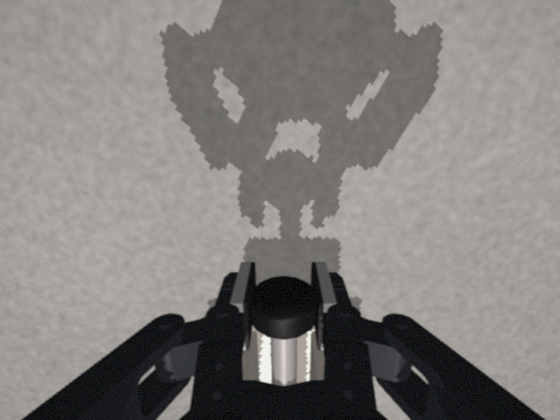

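The knob head (283,305) sits between the pads with rod showing behind it, and there is 7 N of pull. I'll keep pulling with more grip.

{"op": "arm_command", "data": {
  "series": [
    [[0,0.013,0,0,0,-0.8,0.2],[0,0.013,0,0,0,-1,0.2],[0,0,0,0,0,-1,0.2],[0,0,0,0,0,-1,0.2],[0,0,0,0,0,-0.5,0.2]]
  ],
  "newtons": 90
}}

```text
time: 5.15
tool_pos: [0.472, 0.0397, 0.0515]
tcp_rot: [-0.364, 1.5, 0.374]
wrist_force: [18.4, 16.2, -25.6]
width: 0.312
```

```bash
python3 - <<'E'
from h import *
from workcell import bot
tool(bot.read_state());snap(bot,"side","d4");snap(bot,"wrist","w4")
a=load("w4")[0];b=load("d4")[0];cv2.imwrite("pics/w4c.png",np.hstack([cv2.resize(a[200:],(430,338)),cv2.resize(b[160:240,210:300],(370,338))]))
E
```

```text
t 5.15 p [0.472  0.0397 0.0515] x [ 0.036  0.016 -0.999] y [-0.456  0.89  -0.003] q [ 0.02  0.09  2.23  0.02  0.79 -2.04] F [ 18.4  16.2 -25.6] w 0.312
```

View pics/w4c.png

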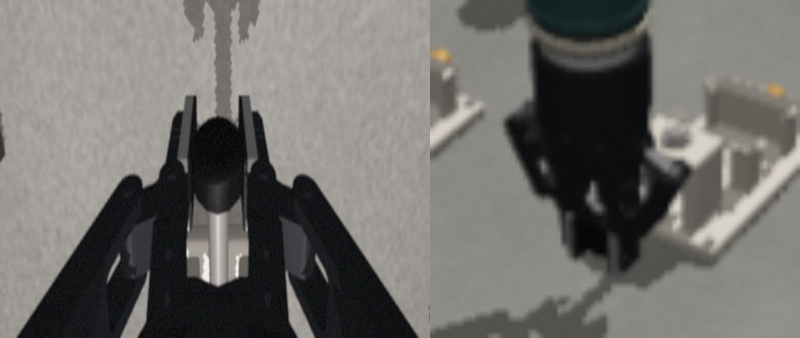

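The TCP has moved 40 mm and the force rises as it would at the end stop. I'll open the jaws and check the knob.

{"op": "arm_command", "data": {
  "series": [
    [[0,0,0,0,0,0,0.6],[0,0,0,0,0,0,0.6],[0,0,0,0,0,0,0.6],[0,0.015,0,-3,0,0,0.6],[0,0.015,0,-4,0,0,1],[0,0,0,-4.5,0,0,1],[0,0,0,-4.5,0,0,1]]
  ]
}}

```text
time: 5.95
tool_pos: [0.4585, 0.0364, 0.2067]
tcp_rot: [-0.37, 1.554, 0.373]
wrist_force: [1.6, 0.6, -0.2]
width: 1.002
```

```bash
python3 - <<'E'
from h import *
from workcell import bot
tool(bot.read_state());snap(bot,"wrist","w5");boxfit("w5",(.6291,.1212),27.8)
E
```

```text
t 5.95 p [0.4585 0.0364 0.2067] x [-0.015 -0.002 -1.   ] y [-0.455  0.89   0.006] q [ 0.03 -0.1   2.09 -0.    1.17 -2.02] F [ 1.6  0.6 -0.2] w 1.002
base ((604.536376953125, 108.47520446777344), (157.9249267578125, 96.14370727539062), 27.811660766601562) z 0.01172454899085612
guide rect ((558.0436401367188, 83.86954498291016), (40.849063873291016, 55.708778381347656), 28.090768814086914) z 0.07163612469997427 1841 a [-0.09988397 -0.06103162] b [-0.02684311  0.02769348]
knob/rod a [-0.20768803 -0.10888849] b [-0.02966773  0.01043149] zmax 0.2767414835074349
wall a [0.02445326 0.0306213  0.03179829] b [-0.02280266  0.03076609]
```

View pics/w5.png

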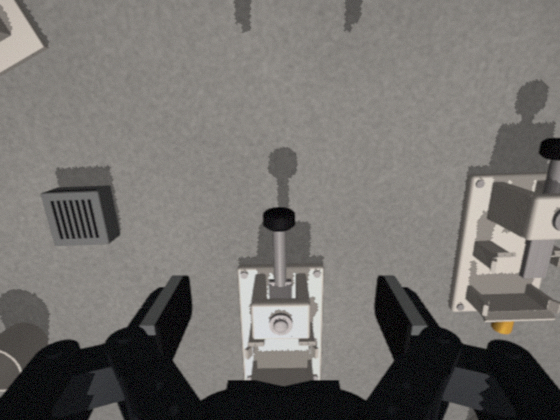

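The knob (278,220) is now well out on a long free rod and the box has not moved. Next, the cassette (82,216).

```bash
python3 - <<'E'
from h import *
from workcell import bot
P,c=top("w5",.572,-.135,.06);q=P[P[:,2]>.021];print("cas",cv2.minAreaRect((q[:,:2]*1000).astype(np.float32)),np.median(q[:,2]))
plan(bot.read_state(),[.573,-.136,.12],np.radians(118.5),1)
E
```

```text
cas ((573.2769775390625, -136.54058837890625), (56.75980758666992, 57.242855072021484), 29.798547744750977) 0.026135413222065307
[-0.005, -0.0, 0.0, 1.91, -4.07, 0.38, 1]
[-0.005, -0.0, 0.0, 1.91, -4.07, 0.36, 1]
[-0.005, -0.0, 0.0, 1.91, -4.07, 0.34, 1]
[-0.005, -0.0, 0.0, 1.91, -4.07, 0.32, 1]
[-0.005, -0.0, 0.0, 1.91, -4.07, 0.3, 1]
dist [ 0.1095 -0.1725 -0.0955] rot [-0.025 -0.002  0.   ] n 5
```

{"op": "arm_command", "data": {
  "series": [
    [[-0.005,0,0,1.6,-4.1,0.4,1],[-0.005,0,0,1.6,-4.1,0.4,1],[-0.005,0,0,1.6,-4.1,0.3,1],[-0.005,0,0,1.6,-4.1,0.3,1],[-0.005,0,0,1.6,-4.1,0.3,1],[0,0,0,0,0,0,1]]
  ]
}}

```text
time: 6.6
tool_pos: [0.5803, -0.1449, 0.142]
tcp_rot: [-0.398, 1.522, 0.387]
wrist_force: [-0.3, 0.4, -0.3]
width: 0.995
```

```bash
python3 - <<'E'
from h import *
from workcell import bot
tool(bot.read_state());snap(bot,"wrist","w6")
P,c=top("w6",.572,-.135,.06);q=P[P[:,2]>.022];q=q[q[:,2]<.03];print("cas",cv2.minAreaRect((q[:,:2]*1000).astype(np.float32)),np.median(q[:,2]))
plan(bot.read_state(),[.5733,-.1365,.024],np.radians(119),1)
E
```

```text
t 6.6 p [ 0.5803 -0.1449  0.142 ] x [ 0.014 -0.004 -1.   ] y [-0.481  0.877 -0.01 ] q [-0.29  0.2   1.89  0.    1.03 -2.36] F [-0.3  0.4 -0.3] w 0.995
cas ((573.1082153320312, -136.81198120117188), (56.29099655151367, 55.98762130737305), 29.27481460571289) 0.025873709871176334
[-0.002, 0.003, 0.003, 3.95, 0.33, -0.11, 1]
[-0.002, 0.003, 0.003, 3.95, 0.32, -0.09, 1]
[-0.002, 0.003, 0.003, 3.96, 0.31, -0.08, 1]
dist [-0.006   0.0068 -0.1187] rot [-0.005  0.01   0.009] n 3
```

View pics/w6.png

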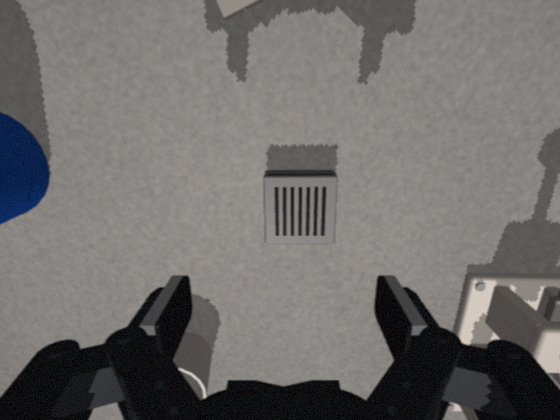

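The cassette is centred at (300,207), square to the jaws, with the cup and jug well clear. Descending.

{"op": "arm_command", "data": {
  "series": [
    [[0,0.003,0.003,3.9,0.3,-0.1,1],[0,0.003,0.003,3.9,0.3,-0.1,1],[0,0.003,0.003,3.2,0.25,-0.1,1],[0,0,0,0.4,0,0,1],[0,0,0,0,0,0,1]]
  ]
}}

```text
time: 7.15
tool_pos: [0.5729, -0.1357, 0.0304]
tcp_rot: [-0.393, 1.53, 0.392]
wrist_force: [0.3, 0.8, -0.3]
width: 0.997
```

```bash
python3 - <<'E'
from h import *
from workcell import bot
tool(bot.read_state())
plan(bot.read_state(),[.5731,-.1368,.025],np.radians(119.2),1)
E
```

```text
t 7.15 p [ 0.5729 -0.1357  0.0304] x [ 0.005  0.    -1.   ] y [-0.48   0.877 -0.002] q [-0.28  0.33  1.97  0.    0.83 -2.35] F [ 0.3  0.8 -0.3] w 0.997
[-0.009, 0.004, 0.002, 0.54, -0.11, -0.04, 1]
dist [ 0.0002 -0.0011 -0.0054] rot [-0.009  0.004  0.002] n 1
```

{"op": "arm_command", "data": {
  "series": [
    [[-0.009,0.004,0,0.5,-0.1,0,1],[0,0,0,0,0,0,0.5],[0,0,0,0,0,0,0.5],[0,0,0,0,0,0,0.5],[0,0,0,0,0,0,0.5],[0,0,0,0,0,0,0.5]]
  ],
  "newtons": 35
}}

```text
time: 7.75
tool_pos: [0.5785, -0.1372, 0.0333]
tcp_rot: [-0.407, 1.522, 0.394]
wrist_force: [0.8, 0.0, -0.6]
width: 0.641
```

```bash
python3 - <<'E'
from h import *
from workcell import bot
tool(bot.read_state())
E
```

```text
t 7.75 p [ 0.5785 -0.1372  0.0333] x [ 0.013 -0.005 -1.   ] y [-0.49   0.872 -0.011] q [-0.27  0.33  1.96 -0.    0.83 -2.36] F [ 0.8  0.  -0.6] w 0.641
```

The grip is on the cassette (54.5 mm), but the TCP rose about 8 mm and shifted. I'll lift and measure how the cassette sits in the hand.

{"op": "arm_command", "data": {
  "series": [
    [[0,0.012,0.01,-3,0,0,0.5],[0,0,0,-4,0,0,0.5],[0,0,0,-4,0,0,0.5],[0,0,0,-2,0,0,0.5],[0,0,0,0,0,0,0.5]]
  ]
}}

```text
time: 8.25
tool_pos: [0.5764, -0.1366, 0.1654]
tcp_rot: [-0.4, 1.542, 0.402]
wrist_force: [0.8, -0.5, -0.8]
width: 0.645
```

```bash
python3 - <<'E'
from h import *
from workcell import bot
st=bot.read_state();tool(st)
for n,m in(("wrist","w7"),("side","d7"),("scene","s7")): snap(bot,n,m)
M=R.from_rotvec(st["tcp_rot"]).as_matrix();o=np.array(st["tool_pos"])
a=load("w7")[0]
outs=[]
for m in("d7","s7"):
    p,d,K,E=load(m);c=np.linalg.inv(E)@np.r_[o,1];u,v=int(K[0,0]*c[0]/c[2]+K[0,2]),int(K[1,1]*c[1]/c[2]+K[1,2]);print(m,u,v)
    outs.append(cv2.resize(p[v-35:v+35,u-35:u+35],(390,390),interpolation=cv2.INTER_CUBIC))
cv2.imwrite("pics/c7.png",np.hstack(outs))
for m in("d7","s7","w7"):
    P,c=top(m,o[0],o[1],.06,zmin=.03,zmax=.25);L=(P-o)@M
    np.save(f"pics/L_{m}.npy",L)
    g=(L[:,0]>-.03)&(L[:,0]<.06)
    print(m,g.sum(),np.round(np.percentile(L[g],[1,50,99],axis=0)*1000,1).tolist())
E
```

```text
t 8.25 p [ 0.5764 -0.1366  0.1654] x [-0.009 -0.    -1.   ] y [-0.489  0.872  0.004] q [-0.27  0.18  1.87 -0.    1.1  -2.35] F [ 0.8 -0.5 -0.8] w 0.645
d7 321 203
s7 239 151
d7 710 [[-28.7, -46.2, -33.6], [6.4, -1.5, -11.8], [30.5, 46.7, 21.9]]
s7 595 [[-29.7, -43.1, -28.6], [7.3, 1.0, 8.3], [32.1, 46.6, 25.4]]
w7 21205 [[-29.3, -46.3, -30.7], [4.7, -1.2, -9.5], [26.4, 44.5, 23.9]]
```

View pics/w7.png

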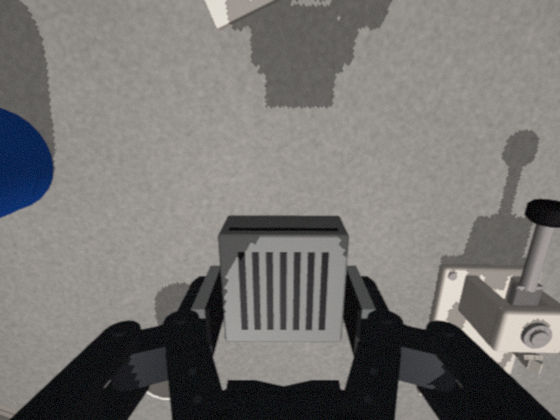

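View pics/c7.png

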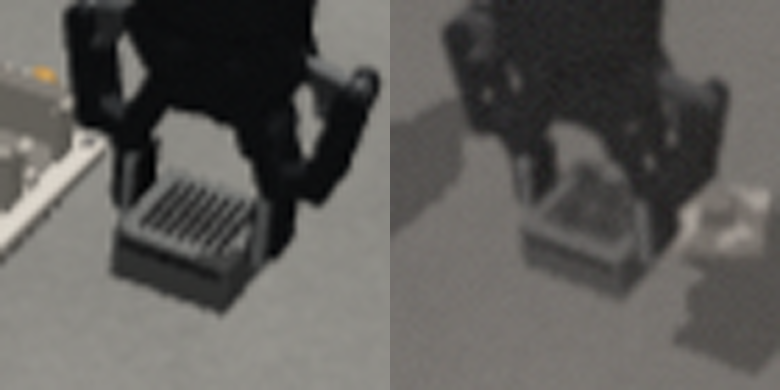

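The cassette is held level. The wrist view shows its top at (285,290) and its front face at (284,225). Now its offset in the tool frame.

```bash
cat >> h.py <<'E'
def held(L,lo=-.03,hi=.06,w=.029,nz=None):
    "fit front face etc: L tool coords"
    g=(abs(L[:,1])<.024)&(L[:,0]>lo)&(L[:,0]<hi);Q=L[g]
    h,e=np.histogram(Q[:,0],bins=np.arange(lo,hi,.001));print("x hist",[(round(float(e[i])*1000),int(h[i])) for i in range(len(h)) if h[i]>60])
    return Q
E
python3 - <<'E'
from h import *
L=np.load("pics/L_w7.npy");Q=held(L)
h=np.histogram(Q[:,2],bins=np.arange(-.045,.04,.002));print([(round(float(a)*1000),int(b)) for a,b in zip(h[1],h[0]) if b>30])
t=Q[(Q[:,0]>-.005)&(Q[:,0]<.012)]
top_=t[(t[:,2]>-.028)&(t[:,2]<.02)]
A=np.c_[top_[:,1:],np.ones(len(top_))];print("plane x=",np.linalg.lstsq(A,top_[:,0],rcond=None)[0])
print("z range of top",np.percentile(top_[:,2],[.5,99.5]), len(top_))
f=Q[(Q[:,0]>.012)];print("front z",np.percentile(f[:,2],[5,50,95]),"x",np.percentile(f[:,0],[1,99]))
E
```

```text
x hist [(3, 1165), (4, 6112), (5, 4002), (6, 373), (7, 114), (8, 118), (9, 123), (10, 110), (11, 79), (13, 89), (14, 81), (15, 88), (16, 86), (17, 72), (18, 84), (19, 84), (20, 66), (21, 73), (22, 88), (23, 72), (24, 69), (25, 76), (26, 64), (27, 61)]
[(-31, 2334), (-29, 487), (-27, 492), (-25, 488), (-23, 496), (-21, 462), (-19, 447), (-17, 457), (-15, 447), (-13, 429), (-11, 428), (-9, 435), (-7, 420), (-5, 417), (-3, 416), (-1, 401), (1, 395), (3, 411), (5, 374), (7, 384), (9, 365), (11, 387), (13, 366), (15, 356), (17, 327), (19, 365), (21, 328), (23, 307), (25, 42)]
plane x= [-0.00409188  0.00305552  0.00476092]
z range of top [-0.02779066  0.01975984] 10026
front z [-0.03074672 -0.03039082 -0.03003725] x [0.01222796 0.02953781]
```

```bash
python3 - <<'E'
from h import *
from workcell import bot
L=np.load("pics/L_w7.npy");t=L[(L[:,0]>.002)&(L[:,0]<.0075)&(L[:,2]<-.014)&(L[:,2]>-.028)&(abs(L[:,1])<.04)]
print("y top",np.percentile(t[:,1],[.5,1,50,99,99.5]),len(t))
f=L[(L[:,2]<-.0295)&(L[:,2]>-.0315)&(L[:,0]>.008)&(L[:,0]<.03)];print("y front",np.percentile(f[:,1],[.5,99.5]))
plan(bot.read_state(),[.6314,.1224,.16],np.radians(117.9),.5)
E
```

```text
y top [-0.02842422 -0.02810179 -0.00076953  0.02624537  0.02651979] 3805
y front [-0.02804101  0.02628252]
[0.004, -0.002, -0.002, 0.0, 3.28, 2.95, 0.5]
[0.004, -0.002, -0.002, 0.0, 3.29, 2.93, 0.5]
[0.004, -0.002, -0.002, 0.0, 3.31, 2.92, 0.5]
[0.004, -0.002, -0.002, 0.01, 3.32, 2.91, 0.5]
[0.004, -0.002, -0.002, 0.01, 3.33, 2.89, 0.5]
[0.004, -0.002, -0.002, 0.01, 3.34, 2.88, 0.5]
dist [ 0.0579  0.2582 -0.0006] rot [ 0.024 -0.014 -0.009] n 6
```

{"op": "arm_command", "data": {
  "series": [
    [[0.004,-0.002,-0.002,0,3.3,2.9,0.5],[0.004,-0.002,-0.002,0,3.3,2.9,0.5],[0.004,-0.002,-0.002,0,3.3,2.9,0.5],[0.004,-0.002,-0.002,0,3.3,2.9,0.5],[0.004,-0.002,-0.002,0,3.3,2.9,0.5],[0.004,-0.002,-0.002,0,3.3,2.9,0.5],[0,0,0,0,0,0,0.5]]
  ]
}}

```text
time: 9.1
tool_pos: [0.6231, 0.1277, 0.1395]
tcp_rot: [-0.375, 1.566, 0.379]
wrist_force: [-0.1, -0.3, -1.3]
width: 0.643
```

```bash
python3 - <<'E'
from h import *
from workcell import bot
st=bot.read_state();tool(st);snap(bot,"wrist","w8")
plan(st,[.6310,.1232,.11],np.radians(117.9),.5)
boxfit("w8",(.629,.1212),27.9)
E
```

```text
t 9.1 p [0.6231 0.1277 0.1395] x [-0.028 -0.004 -1.   ] y [-0.461  0.887  0.009] q [ 0.16  0.3   1.78  0.    1.09 -1.89] F [-0.1 -0.3 -1.3] w 0.643
[-0.008, -0.027, -0.009, 2.92, -0.79, 0.57, 0.5]
dist [ 0.0079 -0.0045 -0.0295] rot [-0.008 -0.027 -0.009] n 1
base ((601.5509643554688, 106.8465576171875), (149.2643585205078, 96.19060516357422), 27.87453842163086) z 0.011769198975247974
guide rect ((558.4237060546875, 84.24285888671875), (39.68243408203125, 56.11894607543945), 27.485021591186523) z 0.07170205512565739 5983 a [-0.098984   -0.06010168] b [-0.02662846  0.02763878]
knob/rod a [-0.14086184 -0.10512548] b [-0.00964361  0.01043821] zmax 0.06097495236383771
wall a [0.02002726 0.02125135 0.02321598] b [-0.01997542  0.03432368]
```

View pics/w8.png

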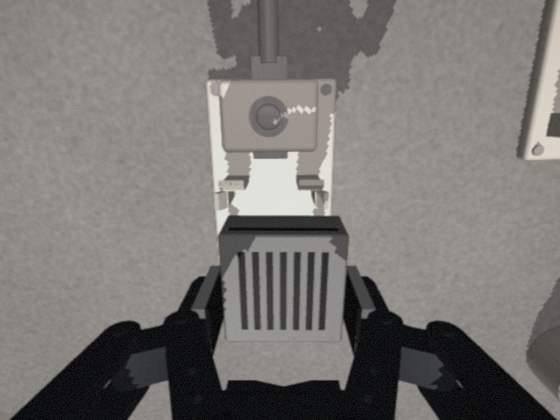

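The guide is at (268,117) with the tongue retracted, and the pocket opening is free. I'll align and descend in stages.

{"op": "arm_command", "data": {
  "series": [
    [[-0.008,-0.027,-0.009,2.9,-0.8,0.6,0.5],[0,0,0,0,0,0,0.5]]
  ]
}}

```text
time: 9.35
tool_pos: [0.6275, 0.1199, 0.105]
tcp_rot: [-0.385, 1.545, 0.382]
wrist_force: [-1.4, -1.2, -2.4]
width: 0.646
```

```bash
python3 - <<'E'
from h import *
from workcell import bot
st=bot.read_state();tool(st)
plan(st,[.6311,.1234,.088],np.radians(117.85),.5)
E
```

```text
t 9.35 p [0.6275 0.1199 0.105 ] x [-0.008 -0.004 -1.   ] y [-0.469  0.883  0.001] q [ 0.15  0.33  1.81 -0.    1.01 -1.91] F [-1.4 -1.2 -2.4] w 0.646
[0.003, -0.009, -0.001, 1.7, 0.14, 0.5, 0.5]
dist [ 0.0036  0.0035 -0.017 ] rot [ 0.003 -0.009 -0.001] n 1
```

{"op": "arm_command", "data": {
  "series": [
    [[0.003,-0.009,0,1.6,0.15,0.5,0.5],[0,0,0,0,0,0,0.5],[0,0,0,0,0,0,0.5]]
  ]
}}

```text
time: 9.65
tool_pos: [0.6287, 0.1199, 0.0874]
tcp_rot: [-0.378, 1.545, 0.378]
wrist_force: [-0.3, 0.5, -0.2]
width: 0.648
```

```bash
python3 - <<'E'
from h import *
from workcell import bot
st=bot.read_state();tool(st)
plan(st,[.6311,.1234,.070],np.radians(117.85),.5)
E
```

```text
t 9.65 p [0.6287 0.1199 0.0874] x [-0.007 -0.001 -1.   ] y [-0.463  0.886  0.002] q [ 0.15  0.35  1.82 -0.    0.98 -1.9 ] F [-0.3  0.5 -0.2] w 0.648
[-0.004, -0.007, -0.002, 1.73, 0.2, 0.39, 0.5]
dist [ 0.0024  0.0035 -0.0174] rot [-0.004 -0.007 -0.002] n 1
```

{"op": "arm_command", "data": {
  "series": [
    [[-0.004,-0.008,0,0,0.2,0.4,0.5],[0,0,0,0,0,0,0.5]]
  ]
}}

```text
time: 9.85
tool_pos: [0.6319, 0.1225, 0.089]
tcp_rot: [-0.378, 1.535, 0.382]
wrist_force: [0.2, -0.2, -0.9]
width: 0.645
```

```bash
python3 - <<'E'
from h import *
from workcell import bot
st=bot.read_state();tool(st)
plan(st,[.6311,.1234,.070],np.radians(117.85),.5)
snap(bot,"wrist","w9");st=bot.read_state();tool(st)
M=R.from_rotvec(st["tcp_rot"]).as_matrix();o=np.array(st["tool_pos"])
P,c=top("w9",o[0],o[1],.06,zmin=.06,zmax=.2);L=(P-o)@M
f=L[(L[:,0]>.009)&(L[:,0]<.027)&(L[:,2]>-.04)];print(len(f));print("front z",np.percentile(f[:,2],[5,50,95]) if len(f) else 0)
t=L[(L[:,0]>.002)&(L[:,0]<.0075)&(L[:,2]<-.014)&(L[:,2]>-.028)&(abs(L[:,1])<.04)];print("y",np.percentile(t[:,1],[1,99]))
boxfit("w9",(.629,.1212),27.9)
E
```

```text
t 9.85 p [0.6319 0.1225 0.089 ] x [ 0.001  0.003 -1.   ] y [-0.466  0.885  0.002] q [ 0.15  0.35  1.82  0.    0.97 -1.91] F [ 0.2 -0.2 -0.9] w 0.645
[-0.002, 0.002, -0.002, 1.9, 0.11, -0.04, 0.5]
dist [-0.0008  0.0009 -0.019 ] rot [-0.002  0.002 -0.002] n 1
t 9.9 p [0.6319 0.1224 0.0891] x [ 0.001  0.003 -1.   ] y [-0.466  0.885  0.002] q [ 0.15  0.35  1.82  0.    0.97 -1.91] F [-0.5 -0.9  0. ] w 0.642
1856
front z [-0.03070679 -0.03028488 -0.01037047]
y [-0.02798858  0.02629221]
base ((594.40185546875, 103.27033996582031), (133.0859832763672, 96.25403594970703), 27.847042083740234) z 0.011757997231400558
guide rect ((558.3613891601562, 84.39249420166016), (39.81023025512695, 56.005008697509766), 27.7903995513916) z 0.07172645780339273 11701 a [-0.09903846 -0.06028466] b [-0.02649417  0.02751905]
knob/rod a [-0.11921847 -0.10514054] b [-0.0103194   0.01104148] zmax 0.060134656292099964
wall a [0.02005651 0.02413213 0.02860122] b [-0.02840087  0.02598755]
```

View pics/w9.png

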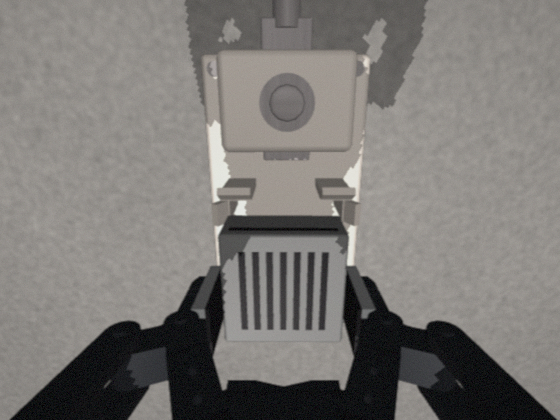

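The cassette (284,280) sits just above the pocket, in line with the guide (287,100). Lowering.

{"op": "arm_command", "data": {
  "series": [
    [[-0.002,0.002,-0.002,1.0,0.13,0,0.5],[0,0,0,1.0,0,0,0.5],[0,0,0,0,0,0,0.5]]
  ]
}}

```text
time: 10.2
tool_pos: [0.6322, 0.1237, 0.0694]
tcp_rot: [-0.382, 1.534, 0.381]
wrist_force: [-0.2, -0.5, -1.2]
width: 0.643
```

```bash
python3 - <<'E'
from h import *
from workcell import bot
st=bot.read_state();tool(st)
plan(st,[.6309,.1236,.050],np.radians(117.8),.5)
E
```

```text
t 10.2 p [0.6322 0.1237 0.0694] x [ 0.003 -0.    -1.   ] y [-0.468  0.884 -0.002] q [ 0.15  0.37  1.83 -0.    0.94 -1.9 ] F [-0.2 -0.5 -1.2] w 0.643
[0.001, 0.003, 0.002, 1.94, 0.05, -0.12, 0.5]
dist [-0.0013 -0.0001 -0.0194] rot [0.001 0.003 0.002] n 1
```

No contact so far; continuing down.

{"op": "arm_command", "data": {
  "series": [
    [[0.001,0.003,0.002,1.0,0,-0.15,0.5],[0,0,0,0.9,0,0,0.5],[0,0,0,0,0,0,0.5]]
  ]
}}

```text
time: 10.5
tool_pos: [0.6302, 0.1232, 0.0479]
tcp_rot: [-0.38, 1.539, 0.382]
wrist_force: [-0.1, 0.2, -1.0]
width: 0.643
```

```bash
python3 - <<'E'
from h import *
from workcell import bot
st=bot.read_state();tool(st)
plan(st,[.6309,.1236,.0425],np.radians(117.8),.5)
E
```

```text
t 10.5 p [0.6302 0.1232 0.0479] x [-0.002  0.    -1.   ] y [-0.467  0.884  0.001] q [ 0.15  0.4   1.84  0.    0.91 -1.9 ] F [-0.1  0.2 -1. ] w 0.643
[0.001, -0.002, -0.001, 0.54, 0.0, 0.09, 0.5]
dist [ 0.0007  0.0004 -0.0054] rot [ 0.001 -0.002 -0.001] n 1
```

{"op": "arm_command", "data": {
  "series": [
    [[0,-0.002,0,0.45,0,0.05,0.5],[0,0,0,0.2,0,0,0.5],[0,0,0,0,0,0,0.5]]
  ]
}}

```text
time: 10.8
tool_pos: [0.6314, 0.1236, 0.0432]
tcp_rot: [-0.38, 1.536, 0.382]
wrist_force: [-0.2, -0.6, -0.7]
width: 0.644
```

```bash
python3 - <<'E'
from h import *
from workcell import bot
tool(bot.read_state())
E
```

```text
t 10.8 p [0.6314 0.1236 0.0432] x [ 0.     0.001 -1.   ] y [-0.467  0.884  0.001] q [ 0.15  0.4   1.84  0.    0.9  -1.9 ] F [-0.2 -0.6 -0.7] w 0.644
```

{"op": "arm_command", "data": {
  "series": [
    [[0,0,0,0.15,0,0,0.5],[0,0,0,0,0,0,0.75],[0,0,0,0,0,0,0.75],[0,0,0,0,0,0,0.75],[0,0,0,-1,0,0,0.75],[0,0,0,-2,0,0,0.75],[0,0,0,-3,0,0,0.75],[0,0,0,-4,0,0,0.75],[0,0,0,-3,0,-3,0.75],[0,0,0,0,0,-3,0.75]]
  ]
}}

```text
time: 11.8
tool_pos: [0.5799, 0.096, 0.178]
tcp_rot: [-0.381, 1.535, 0.383]
wrist_force: [0.7, 0.2, -0.2]
width: 0.748
```

```bash
python3 - <<'E'
from h import *
from workcell import bot
st=bot.read_state();tool(st);snap(bot,"wrist","w10")
P,c=top("w10",.629,.1215,.05);u=np.array([.8846,.4664]);w=np.array([-.4664,.8846])
q=P[(P[:,2]>.030)&(P[:,2]<.0415)]-np.array([.6291,.1216,0]);a=q[:,:2]@u;b=q[:,:2]@w
m=(abs(a)<.034)&(abs(b)<.034)
print(np.percentile(a[m],[1,99]),np.percentile(b[m],[1,99]),np.median(q[m][:,2]),m.sum())
t=q[m&(abs(b)<.022)&(abs(a)<.022)];A=np.c_[t[:,:2],np.ones(len(t))];print(np.linalg.lstsq(A,t[:,2],rcond=None)[0])
boxfit("w10",(.6291,.1216),27.8)
E
```

```text
t 11.8 p [0.5799 0.096  0.178 ] x [ 0.001  0.001 -1.   ] y [-0.468  0.884  0.001] q [ 0.12  0.16  1.87  0.    1.11 -1.94] F [ 0.7  0.2 -0.2] w 0.748
[-0.02725094  0.03110338] [-0.03057643  0.03040077] 0.03783839278690576 3931
[ 0.00413821 -0.00248736  0.03800052]
base ((605.7819213867188, 109.08297729492188), (159.10011291503906, 96.1263656616211), 27.83344268798828) z 0.011713148039768584
guide rect ((558.1482543945312, 84.07857513427734), (39.63915252685547, 55.92543029785156), 27.850839614868164) z 0.07170439650970169 3438 a [-0.09949145 -0.06086796] b [-0.02734314  0.02708443]
knob/rod a [-0.18348289 -0.105661  ] b [-0.01351487  0.01314906] zmax 0.06874763791747118
wall a [0.02034719 0.03114721 0.0629046 ] b [-0.03700994  0.0366376 ]
```

View pics/w10.png

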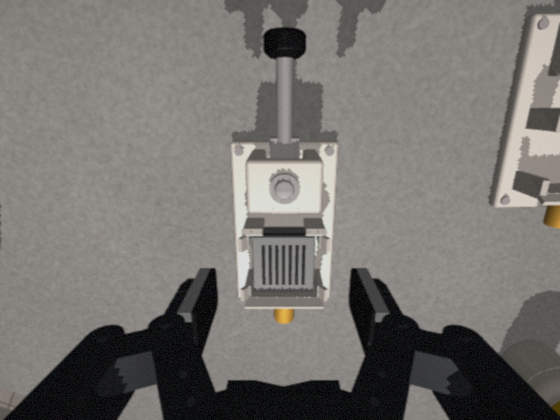

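The cassette (285,262) lies in the pocket with its top at 37.8–38.0 mm (38 expected), level, and the bolt is still out. Next, the cover.

```bash
python3 - <<'E'
from h import *
from workcell import bot
plan(bot.read_state(),[.44,-.254,.17],np.radians(52),.75,n=10)
E
```

```text
[0.115, -0.001, 0.0, 0.07, -2.45, -2.82, 0.75]
[0.115, -0.001, 0.0, 0.07, -2.75, -2.52, 0.75]
[0.115, -0.001, 0.0, 0.06, -3.02, -2.19, 0.75]
[0.115, -0.001, 0.0, 0.06, -3.25, -1.83, 0.75]
[0.115, -0.001, 0.0, 0.06, -3.44, -1.44, 0.75]
[0.115, -0.001, 0.0, 0.06, -3.59, -1.04, 0.75]
[0.115, -0.001, 0.0, 0.06, -3.68, -0.62, 0.75]
[0.115, -0.001, 0.0, 0.06, -3.73, -0.19, 0.75]
[0.115, -0.001, 0.0, 0.06, -3.72, 0.24, 0.75]
[0.115, -0.001, 0.0, 0.06, -3.67, 0.66, 0.75]
dist [-0.1347 -0.348  -0.0058] rot [ 1.15e+00 -6.00e-03  1.00e-03] n 10
```

{"op": "arm_command", "data": {
  "series": [
    [[0.115,0,0,0,-2.45,-2.8,0.75],[0.115,0,0,0,-2.75,-2.5,0.75],[0.115,0,0,0,-3.0,-2.2,0.75],[0.115,0,0,0,-3.25,-1.8,0.75],[0.115,0,0,0,-3.4,-1.4,0.75],[0.115,0,0,0,-3.6,-1.0,0.75],[0.115,0,0,0,-3.7,-0.6,0.75],[0.115,0,0,0,-3.7,-0.2,0.75],[0.115,0,0,0,-3.7,0.2,0.75],[0.115,0,0,0,-3.65,0.7,0.75]]
  ]
}}

```text
time: 12.85
tool_pos: [0.4313, -0.259, 0.1828]
tcp_rot: [0.549, 1.495, -0.548]
wrist_force: [0.2, 0.1, 0.1]
width: 0.748
```

```bash
python3 - <<'E'
from h import *
from workcell import bot
st=bot.read_state();tool(st);snap(bot,"wrist","w11")
P,c=top("w11",.44,-.254,.055)
for lo,hi in((.005,.011),(.02,.028)):
    q=P[(P[:,2]>lo)&(P[:,2]<hi)]
    print(cv2.minAreaRect((q[:,:2]*1000).astype(np.float32)) if len(q)>5 else 0,np.median(q[:,2]),len(q))
plan(st,[.44,-.254,.17],np.radians(52),.75)
E
```

```text
t 12.85 p [ 0.4313 -0.259   0.1828] x [ 0.005 -0.001 -1.   ] y [0.646 0.764 0.002] q [-0.59 -0.01  2.04  0.    1.1  -1.46] F [0.2 0.1 0.1] w 0.748
((441.783447265625, -254.47711181640625), (55.720664978027344, 56.51204299926758), 52.56161117553711) 0.007878294312943568 2863
((441.8139953613281, -254.22531127929688), (18.201581954956055, 18.04203224182129), 51.36698913574219) 0.02384572166908344 388
[-0.038, 0.005, -0.002, 1.29, 0.94, 0.34, 0.75]
dist [ 0.0087  0.005  -0.0128] rot [-0.038  0.005 -0.002] n 1
```

View pics/w11.png

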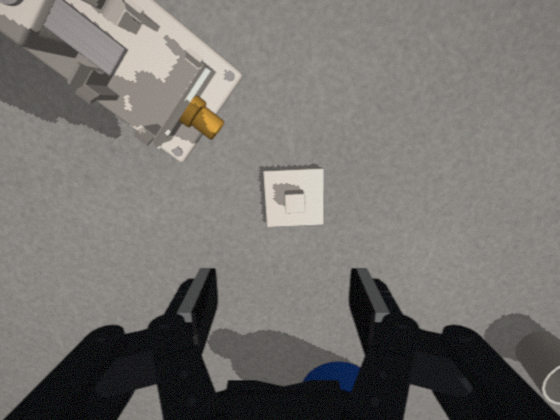

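The cover's handle is up at (294,202), plate centre (441.8, -254.4) mm at 52.5°, clear of box C's spigot at (203,118). Before gripping I'll check from the earlier side-view cloud how far the tips reach at partial opening.

```bash
python3 - <<'E'
from h import *
for m in("d7","s7","w7"):
    L=np.load(f"pics/L_{m}.npy")
    for s in(1,-1):
        g=(s*L[:,1]>.0295)&(s*L[:,1]<.046)&(abs(L[:,2])<.02)&(L[:,0]<.07)
        print(m,s,g.sum(),np.round(np.sort(L[g][:,0])[-12:]*1000,1))
E
```

```text
d7 1 111 [ 3.   3.9  5.2  6.6  6.8  7.3  7.8  8.5 10.2 10.7 11.7 12.9]
d7 -1 218 [ 8.2  8.3  8.9  9.7 10.  11.2 12.4 13.1 14.2 14.9 17.6 18.5]
s7 1 244 [24.8 25.9 26.3 27.6 28.8 29.1 29.5 29.7 30.8 31.8 32.4 32.5]
s7 -1 66 [-3.4 -3.4 -1.7  1.3  3.4  5.5  6.5  7.6  8.9  9.5  9.6 15.1]
w7 1 3302 [12.8 13.1 13.1 13.2 13.3 13.3 13.6 13.8 14.  14.3 14.4 14.5]
w7 -1 3618 [13.4 13.5 13.7 13.7 13.7 13.8 13.8 14.  14.  14.1 14.3 14.6]
```

```bash
python3 - <<'E'
from h import *
from workcell import bot
plan(bot.read_state(),[.4423,-.2537,.065],np.radians(52.5),.5,n=4)
E
```

```text
[-0.013, 0.002, 0.001, 2.95, 0.4, 0.06, 0.5]
[-0.013, 0.002, 0.001, 2.95, 0.4, 0.07, 0.5]
[-0.013, 0.002, 0.001, 2.95, 0.4, 0.08, 0.5]
[-0.013, 0.002, 0.001, 2.95, 0.39, 0.09, 0.5]
dist [ 0.0127  0.01   -0.1181] rot [-0.054  0.006  0.002] n 4
```

{"op": "arm_command", "data": {
  "series": [
    [[-0.013,0.002,0,2.9,0.4,0.1,0.5],[-0.013,0.002,0,2.9,0.4,0.1,0.5],[-0.013,0.002,0,2.9,0.4,0.1,0.5],[-0.013,0,0,2.6,0.4,0.1,0.5],[0,0,0,0,0,0,0.5]]
  ]
}}

```text
time: 13.4
tool_pos: [0.4445, -0.2593, 0.0713]
tcp_rot: [0.513, 1.501, -0.521]
wrist_force: [-0.7, -0.5, -0.2]
width: 0.496
```

```bash
python3 - <<'E'
from h import *
from workcell import bot
st=bot.read_state();tool(st);plan(st,[.4423,-.2537,.0325],np.radians(52.5),.5,n=2)
snap(bot,"wrist","w12")
E
```

```text
t 13.4 p [ 0.4445 -0.2593  0.0713] x [ 0.005 -0.007 -1.   ] y [ 0.614  0.789 -0.002] q [-0.57  0.15  2.11 -0.    0.87 -1.48] F [-0.7 -0.5 -0.2] w 0.496
[-0.003, 0.004, 0.001, 1.94, 0.16, -0.27, 0.5]
[-0.003, 0.004, 0.001, 1.94, 0.16, -0.27, 0.5]
dist [-0.0022  0.0056 -0.0388] rot [-0.007  0.008  0.002] n 2
```

View pics/w12.png

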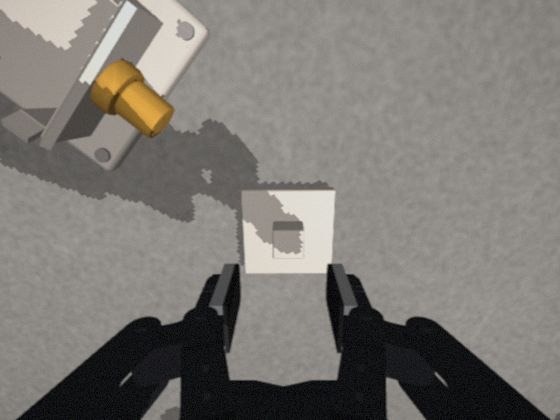

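The cover's handle (288,240) is centred between the jaws and box C's spigot (140,100) is clear. Descending.

{"op": "arm_command", "data": {
  "series": [
    [[-0.003,0.004,0,1.9,0.15,-0.3,0.5],[-0.003,0.004,0,1.5,0.15,-0.3,0.5],[0,0,0,0,0,0,0.5]]
  ]
}}

```text
time: 13.75
tool_pos: [0.4461, -0.2561, 0.0429]
tcp_rot: [0.508, 1.5, -0.515]
wrist_force: [-0.3, -0.4, -0.9]
width: 0.502
```

```bash
python3 - <<'E'
from h import *
from workcell import bot
st=bot.read_state();tool(st)
P,c=top("w12",.44,-.254,.055)
for lo,hi in((.005,.011),(.02,.028)):
    q=P[(P[:,2]>lo)&(P[:,2]<hi)]
    print(cv2.minAreaRect((q[:,:2]*1000).astype(np.float32)))
plan(st,[.4423,-.2537,.0325],np.radians(52.5),.5)
E
```

```text
t 13.75 p [ 0.4461 -0.2561  0.0429] x [ 0.007 -0.007 -1.   ] y [ 0.609  0.793 -0.001] q [-0.57  0.19  2.13 -0.    0.81 -1.48] F [-0.3 -0.4 -0.9] w 0.502
((441.9813232421875, -254.14151000976562), (56.239967346191406, 56.65998840332031), 52.29220199584961)
((441.78875732421875, -253.9861297607422), (17.991334915161133, 18.560266494750977), 52.3471565246582)
[-0.0, 0.01, 0.001, 1.03, -0.04, -0.45, 0.5]
dist [-0.0038  0.0024 -0.0104] rot [-0.     0.01   0.001] n 1
```

{"op": "arm_command", "data": {
  "series": [
    [[0,0.01,0,0.6,0,-0.45,0.5],[0,0,0,0.4,0,0,0.5],[0,0,0,0,0,0,0.5]]
  ]
}}

```text
time: 14.05
tool_pos: [0.4443, -0.2545, 0.0352]
tcp_rot: [0.51, 1.506, -0.514]
wrist_force: [0.0, -0.5, -0.8]
width: 0.501
```

```bash
python3 - <<'E'
from h import *
from workcell import bot
st=bot.read_state();tool(st)
plan(st,[.4423,-.2535,.0325],np.radians(52.3),.5)
E
```

```text
t 14.05 p [ 0.4443 -0.2545  0.0352] x [ 0.003 -0.003 -1.   ] y [ 0.609  0.793 -0.001] q [-0.57  0.2   2.13 -0.    0.8  -1.48] F [ 0.  -0.5 -0.8] w 0.501
[0.003, 0.004, 0.001, 0.27, -0.04, -0.22, 0.5]
dist [-0.002   0.001  -0.0027] rot [0.003 0.004 0.001] n 1
```

{"op": "arm_command", "data": {
  "series": [
    [[0.003,0.004,0,0.25,0,-0.25,0.5],[0,0,0,0,0,0,0.3],[0,0,0,0,0,0,0.17],[0,0,0,0,0,0,0.17],[0,0,0,0,0,0,0.17],[0,0,0,0,0,0,0.17]]
  ],
  "newtons": 30
}}

```text
time: 14.65
tool_pos: [0.4431, -0.2536, 0.0338]
tcp_rot: [0.514, 1.507, -0.516]
wrist_force: [1.0, 0.7, -0.9]
width: 0.2
```

```bash
python3 - <<'E'
from h import *
from workcell import bot
st=bot.read_state();tool(st);snap(bot,"wrist","w13")
E
```

```text
t 14.65 p [ 0.4431 -0.2536  0.0338] x [ 0.001 -0.002 -1.   ] y [ 0.612  0.791 -0.001] q [-0.57  0.2   2.14 -0.    0.8  -1.48] F [ 1.   0.7 -0.9] w 0.2
```

View pics/w13.png

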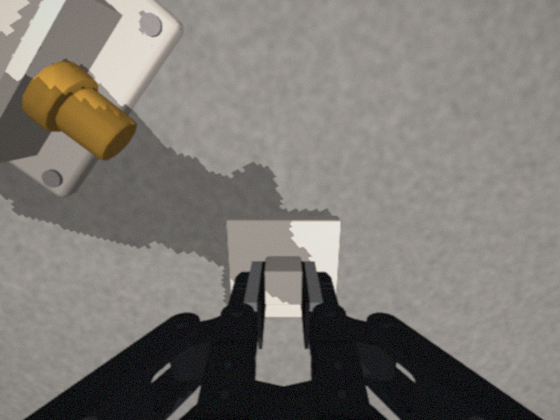

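The jaws hold the handle (284,280) at 17 mm width with no drift, and the plate is square to the jaws. Lifting.

{"op": "arm_command", "data": {
  "series": [
    [[0,0,0,-1,0,0,0.17],[0,0,0,-3,0,0,0.17],[0,0,0,-4,0,0,0.17],[0,0,0,-4,0,0,0.17],[0,0,0,-1,0,0,0.17],[0,0,0,0,0,0,0.17]]
  ]
}}

```text
time: 15.3
tool_pos: [0.4414, -0.2523, 0.1692]
tcp_rot: [0.515, 1.511, -0.516]
wrist_force: [-0.4, 0.8, -1.8]
width: 0.2
```

```bash
python3 - <<'E'
from h import *
from workcell import bot
st=bot.read_state();tool(st);snap(bot,"wrist","w14")
M=R.from_rotvec(st["tcp_rot"]).as_matrix();o=np.array(st["tool_pos"])
P,c=top("w14",o[0],o[1],.06,zmin=.08,zmax=.25);L=(P-o)@M;np.save("pics/L_w14.npy",L)
h=np.histogram(L[:,0],bins=np.arange(0,.05,.001));print([(round(float(a)*1000),int(b)) for a,b in zip(h[1],h[0]) if b>40])
g=(L[:,0]>.018)&(L[:,0]<.04)&(L[:,2]>-.04)&(L[:,2]<-.012)&(abs(L[:,1])<.04)
Q=L[g];pl=Q[Q[:,2]>-.026];A=np.c_[pl[:,1:],np.ones(len(pl))];print("plane",np.linalg.lstsq(A,pl[:,0],rcond=None)[0])
print("y",np.percentile(Q[:,1],[.5,99.5]),"zmin",np.percentile(Q[:,2],[.5,2,5]))
print(cv2.minAreaRect((Q[:,1:]*1000).astype(np.float32)))
plan(st,[.629,.1216,.17],np.radians(117.8),.17,n=12)
E
```

```text
t 15.3 p [ 0.4414 -0.2523  0.1692] x [-0.002  0.    -1.   ] y [ 0.612  0.791 -0.001] q [-0.57  0.02  2.04 -0.    1.08 -1.48] F [-0.4  0.8 -1.8] w 0.2
[(0, 81), (1, 84), (2, 89), (3, 81), (4, 63), (5, 79), (6, 84), (7, 86), (8, 154), (9, 753), (10, 526), (11, 117), (12, 109), (13, 93), (14, 91), (15, 64), (16, 78), (17, 49), (18, 49), (22, 44), (24, 489), (25, 3048), (26, 1978), (27, 206), (28, 72), (29, 77), (30, 78), (31, 76)]
plane [0.00088884 0.00342807 0.02584782]
y [-0.02774661  0.02731603] zmin [-0.02883236 -0.02869486 -0.02854652]
((-0.17137718200683594, -20.53763771057129), (17.088098526000977, 56.206871032714844), 89.90922546386719)
[-0.095, -0.0, -0.0, -0.01, 3.42, -0.67, 0.17]
[-0.095, -0.0, -0.0, -0.01, 3.47, -0.34, 0.17]
[-0.095, -0.0, -0.0, -0.01, 3.49, -0.01, 0.17]
[-0.095, -0.0, -0.0, -0.01, 3.47, 0.32, 0.17]
[-0.095, -0.0, -0.0, -0.01, 3.42, 0.65, 0.17]
[-0.095, -0.0, -0.0, -0.01, 3.35, 0.97, 0.17]
[-0.095, -0.0, -0.0, -0.01, 3.24, 1.29, 0.17]
[-0.095, -0.0, -0.0, -0.01, 3.1, 1.59, 0.17]
[-0.095, -0.0, -0.0, -0.01, 2.94, 1.88, 0.17]
[-0.095, -0.0, -0.0, -0.01, 2.74, 2.15, 0.17]
[-0.095, -0.0, -0.0, -0.01, 2.53, 2.4, 0.17]
[-0.095, -0.0, -0.0, -0.01, 2.29, 2.63, 0.17]
dist [0.1876 0.3739 0.0008] rot [-1.143 -0.002 -0.   ] n 12
```

View pics/w14.png

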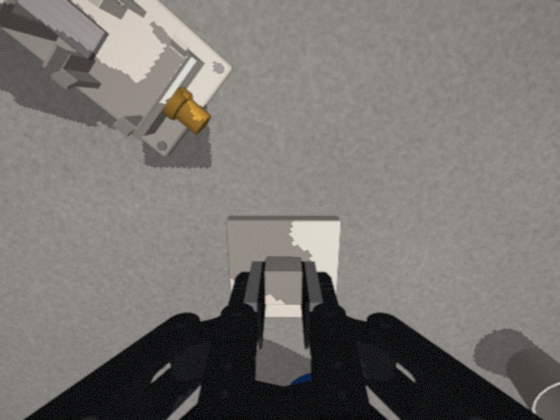

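{"op": "arm_command", "data": {
  "series": [
    [[-0.095,0,0,0,3.4,-0.7,0.17],[-0.095,0,0,0,3.5,-0.3,0.17],[-0.095,0,0,0,3.5,0,0.17],[-0.095,0,0,0,3.5,0.3,0.17],[-0.095,0,0,0,3.4,0.7,0.17],[-0.095,0,0,0,3.3,1.0,0.17],[-0.095,0,0,0,3.2,1.3,0.17],[-0.095,0,0,0,3.1,1.6,0.17],[-0.095,0,0,0,2.9,1.9,0.17],[-0.095,0,0,0,2.7,2.1,0.17]]
  ]
}}

```text
time: 16.35
tool_pos: [0.5852, 0.069, 0.1439]
tcp_rot: [-0.246, 1.592, 0.261]
wrist_force: [0.6, -0.1, -0.7]
width: 0.2
```

```bash
python3 - <<'E'
from h import *
from workcell import bot
st=bot.read_state();tool(st)
plan(st,[.6296,.1221,.14],np.radians(117.8),.17,n=3)
E
```

```text
t 16.35 p [0.5852 0.069  0.1439] x [-0.037  0.004 -0.999] y [-0.316  0.949  0.015] q [ 0.07  0.22  1.87  0.01  1.09 -1.82] F [ 0.6 -0.1 -0.7] w 0.2
[-0.055, -0.011, -0.006, 0.08, 1.21, 1.97, 0.17]
[-0.055, -0.011, -0.006, 0.1, 1.1, 2.03, 0.17]
[-0.055, -0.011, -0.006, 0.11, 0.99, 2.09, 0.17]
dist [ 0.0444  0.0531 -0.0039] rot [-0.164 -0.033 -0.018] n 3
```

{"op": "arm_command", "data": {
  "series": [
    [[-0.055,-0.011,-0.006,-0.1,1.2,2.0,0.17],[-0.055,-0.011,-0.006,0,1.1,2.0,0.17],[-0.055,-0.011,-0.006,0,1.0,2.1,0.17],[0,0,0,0,0,0,0.17]]
  ]
}}

```text
time: 16.75
tool_pos: [0.6268, 0.1288, 0.1327]
tcp_rot: [-0.392, 1.548, 0.396]
wrist_force: [-0.4, -0.6, -1.7]
width: 0.2
```

```bash
python3 - <<'E'
from h import *
from workcell import bot
st=bot.read_state();tool(st)
plan(st,[.6296,.1221,.105],np.radians(117.8),.17,n=2)
E
```

```text
t 16.75 p [0.6268 0.1288 0.1327] x [-0.013 -0.001 -1.   ] y [-0.481  0.877  0.006] q [ 0.16  0.3   1.79  0.    1.06 -1.91] F [-0.4 -0.6 -1.7] w 0.2
[0.008, -0.006, -0.003, 1.38, -0.37, -0.02, 0.17]
[0.008, -0.006, -0.003, 1.38, -0.37, -0.03, 0.17]
dist [ 0.0028 -0.0067 -0.0277] rot [ 0.016 -0.012 -0.006] n 2
```

{"op": "arm_command", "data": {
  "series": [
    [[0.008,-0.006,-0.003,1.2,-0.35,0,0.17],[0.008,-0.006,-0.003,1.2,-0.35,0.1,0.17],[0,0,0,0,0,0,0.17]]
  ]
}}

```text
time: 17.05
tool_pos: [0.6283, 0.1214, 0.1031]
tcp_rot: [-0.38, 1.543, 0.379]
wrist_force: [-0.4, 0.3, -0.6]
width: 0.196
```

```bash
python3 - <<'E'
from h import *
from workcell import bot
st=bot.read_state();tool(st)
plan(st,[.6296,.1221,.093],np.radians(117.8),.17,n=1)
E
```

```text
t 17.05 p [0.6283 0.1214 0.1031] x [-0.005 -0.002 -1.   ] y [-0.465  0.885  0.   ] q [ 0.15  0.33  1.81 -0.    1.   -1.9 ] F [-0.4  0.3 -0.6] w 0.196
[-0.002, -0.006, -0.0, 1.01, -0.0, 0.15, 0.17]
dist [ 0.0013  0.0007 -0.0101] rot [-0.002 -0.006 -0.   ] n 1
```

{"op": "arm_command", "data": {
  "series": [
    [[-0.002,-0.006,0,1.0,0,0.15,0.17],[0,0,0,0,0,0,0.17]]
  ]
}}

```text
time: 17.25
tool_pos: [0.6283, 0.1203, 0.091]
tcp_rot: [-0.378, 1.539, 0.379]
wrist_force: [0.5, -0.2, -0.7]
width: 0.202
```

```bash
python3 - <<'E'
from h import *
from workcell import bot
st=bot.read_state();tool(st)
plan(st,[.6296,.1221,.075],np.radians(117.8),.17,n=2)
snap(bot,"wrist","w15");boxfit("w15",(.6291,.1216),27.8)
o=np.array(st["tool_pos"]);M=R.from_rotvec(st["tcp_rot"]).as_matrix()
P,c=top("w15",o[0],o[1],.06,zmin=.05);L=(P-o)@M
Q=L[(L[:,0]>.022)&(L[:,0]<.03)&(L[:,2]>-.04)&(L[:,2]<-.012)&(abs(L[:,1])<.04)];print(np.percentile(Q[:,1],[.5,99.5]),np.percentile(Q[:,2],[.5,2]),np.median(Q[:,0]))
E
```

```text
t 17.25 p [0.6283 0.1203 0.091 ] x [-0.002  0.    -1.   ] y [-0.465  0.885  0.001] q [ 0.15  0.34  1.82  0.    0.98 -1.9 ] F [ 0.5 -0.2 -0.7] w 0.202
[-0.001, -0.001, -0.001, 0.8, 0.05, 0.1, 0.17]
[-0.001, -0.001, -0.001, 0.8, 0.05, 0.1, 0.17]
dist [ 0.0013  0.0018 -0.016 ] rot [-0.002 -0.002 -0.001] n 2
base ((601.2119140625, 106.90293884277344), (148.6363525390625, 96.19855499267578), 27.846635818481445) z 0.011742084986429896
guide rect ((558.4202270507812, 84.37126159667969), (39.7061882019043, 56.07155227661133), 27.709796905517578) z 0.07172100992469457 10960 a [-0.09926425 -0.06042979] b [-0.0270146  0.0271009]
knob/rod a [-0.12449743 -0.10512779] b [-0.01051017  0.0106703 ] zmax 0.060375720180567055
wall a [0.02013578 0.02784633 0.0642179 ] b [-0.03826511  0.03866714]
[-0.0285186  0.0265018] [-0.0294114  -0.02926488] 0.025973666119787037
```

View pics/w15.png

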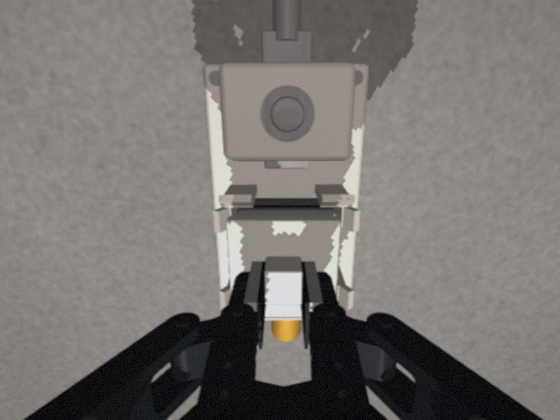

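The plate (285,230) is just above the pocket, aligned with the guide. I'll trim by about 2 mm and lower.

{"op": "arm_command", "data": {
  "series": [
    [[0,0,0,0.1,0.15,0.3,0.17],[0,0,0,0.1,0,0,0.17]]
  ]
}}

```text
time: 17.5
tool_pos: [0.632, 0.123, 0.0911]
tcp_rot: [-0.378, 1.536, 0.378]
wrist_force: [-0.9, -0.5, -0.9]
width: 0.2
```

```bash
python3 - <<'E'
from h import *
from workcell import bot
st=bot.read_state();tool(st)
plan(st,[.6298,.1227,.078],np.radians(117.8),.17,n=2)
E
```

```text
t 17.5 p [0.632  0.123  0.0911] x [ 0.002  0.001 -1.   ] y [-0.464  0.886 -0.   ] q [ 0.15  0.35  1.82  0.    0.98 -1.9 ] F [-0.9 -0.5 -0.9] w 0.2
[-0.001, 0.001, 0.0, 0.65, 0.04, -0.1, 0.17]
[-0.001, 0.001, 0.0, 0.65, 0.04, -0.1, 0.17]
dist [-0.0022 -0.0003 -0.0131] rot [-0.003  0.002  0.   ] n 2
```

{"op": "arm_command", "data": {
  "series": [
    [[0,0.001,0,0.6,0.05,-0.15,0.17],[0,0,0,0.6,0,0,0.17],[0,0,0,0,0,0,0.17]]
  ]
}}

```text
time: 17.8
tool_pos: [0.6312, 0.1231, 0.0793]
tcp_rot: [-0.378, 1.535, 0.378]
wrist_force: [0.2, 0.2, -1.2]
width: 0.198
```

```bash
python3 - <<'E'
from h import *
from workcell import bot
st=bot.read_state();tool(st)
plan(st,[.6298,.1227,.0718],np.radians(117.8),.17,n=1)
E
```

```text
t 17.8 p [0.6312 0.1231 0.0793] x [ 0.003  0.    -1.   ] y [-0.464  0.886 -0.001] q [ 0.15  0.36  1.83  0.    0.96 -1.9 ] F [ 0.2  0.2 -1.2] w 0.198
[-0.003, 0.003, 0.001, 0.75, 0.03, -0.14, 0.17]
dist [-0.0014 -0.0004 -0.0075] rot [-0.003  0.003  0.001] n 1
```

{"op": "arm_command", "data": {
  "series": [
    [[0,0.003,0,0.4,0,-0.15,0.17],[0,0,0,0.3,0,0,0.17],[0,0,0,0.1,0,0,0.17],[0,0,0,0,0,0,0.17]]
  ]
}}

```text
time: 18.2
tool_pos: [0.6302, 0.1225, 0.0719]
tcp_rot: [-0.379, 1.537, 0.378]
wrist_force: [-0.2, 0.3, -0.4]
width: 0.198
```

```bash
python3 - <<'E'
from h import *
from workcell import bot
st=bot.read_state();tool(st);snap(bot,"wrist","w16")
P,c=top("w16",.6291,.1216,.06);u=np.array([.8846,.4664]);w=np.array([-.4664,.8846]);q=P-np.array([.6291,.1216,0]);a=q[:,:2]@u;b=q[:,:2]@w
m=(abs(a)<.028)&(abs(b)<.026)&(a<-.014)&(q[:,2]<.06)&(q[:,2]>.03);t=q[m];print(m.sum(),np.percentile(t[:,2],[5,50,95]))
E
```

```text
t 18.2 p [0.6302 0.1225 0.0719] x [ 0.001 -0.001 -1.   ] y [-0.464  0.886 -0.001] q [ 0.15  0.37  1.83 -0.    0.95 -1.9 ] F [-0.2  0.3 -0.4] w 0.198
3599 [0.03326255 0.04576593 0.04686612]
```

View pics/w16.png

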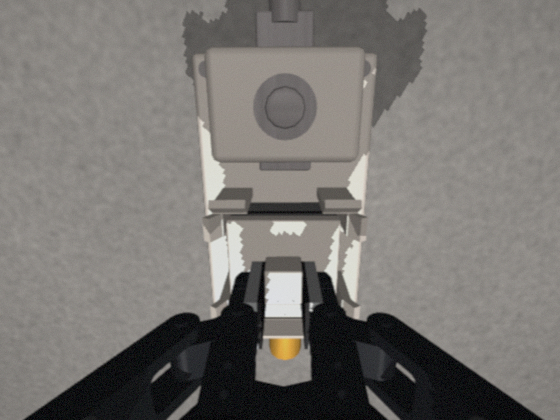

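The plate top is at 45.8 mm (46 expected when seated), inside the lips at (285,235). Pressing a touch, then releasing.

{"op": "arm_command", "data": {
  "series": [
    [[0,0,0,0.1,0,0,0.17],[0,0,0,0,0,0,0.4],[0,0,0,0,0,0,0.4],[0,0,0,0,0,0,0.4],[0,0,0,-2,0,0,0.4],[0,0,0,-3,0,0,0.4],[0,0,0,-3,0,0,0.5],[0,0,0,-3,0,-3,0.5],[0,0,0,0,0,-4,0.6],[0,0,0,0,0,0,0.6]]
  ]
}}

```text
time: 19.25
tool_pos: [0.5651, 0.0893, 0.1819]
tcp_rot: [-0.381, 1.543, 0.379]
wrist_force: [-0.8, 0.5, -0.6]
width: 0.598
```

```bash
cat >> h.py <<'E'
def covcheck(n,o=(.6291,.1216)):
    P,c=top(n,o[0],o[1],.06);u=np.array([.8846,.4664]);w=np.array([-.4664,.8846]);q=P-np.array([*o,0]);a=q[:,:2]@u;b=q[:,:2]@w
    m=(abs(a)<.034)&(abs(b)<.034)&(q[:,2]>.044)&(q[:,2]<.0475);Z=np.c_[a,b,q[:,2]]
    t=Z[m&(abs(a)<.025)&(abs(b)<.025)];A=np.c_[t[:,:2],np.ones(len(t))];print("plate plane",np.linalg.lstsq(A,t[:,2],rcond=None)[0],len(t))
    h=Z[(q[:,2]>.058)&(q[:,2]<.066)&(abs(a)<.025)&(abs(b)<.025)];print("handle",cv2.minAreaRect((h[:,:2]*1000).astype(np.float32)),np.median(h[:,2]))
E
python3 - <<'E'
from h import *
from workcell import bot
st=bot.read_state();tool(st);snap(bot,"wrist","w17");covcheck("w17");boxfit("w17",(.6291,.1216),27.8)
E
```

```text
t 19.25 p [0.5651 0.0893 0.1819] x [-0.005 -0.002 -1.   ] y [-0.465  0.885  0.   ] q [ 0.11  0.13  1.9  -0.    1.12 -1.94] F [-0.8  0.5 -0.6] w 0.598
plate plane [-0.00085155 -0.00201245  0.04578459] 2090
handle ((0.12215137481689453, -1.1532678604125977), (17.45821189880371, 18.951034545898438), 89.24492645263672) 0.061714713243515545
base ((605.838623046875, 109.14472198486328), (159.2740478515625, 96.04707336425781), 27.884389877319336) z 0.011700427448313344
guide rect ((558.045166015625, 84.0196304321289), (39.52909469604492, 55.90093231201172), 28.004714965820312) z 0.0716950032628301 3131 a [-0.09962758 -0.06115846] b [-0.02723529  0.02721588]
knob/rod a [-0.18359416 -0.10582453] b [-0.01339673  0.01309055] zmax 0.06896408199647477
wall a [0.02034898 0.03212808 0.06293715] b [-0.0373179   0.03715217]
```

View pics/w17.png

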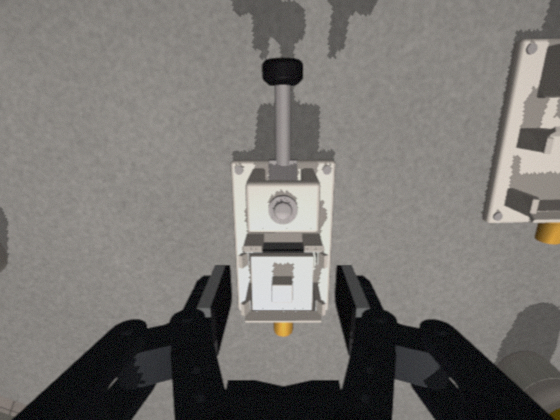

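The cover (283,283) is flat on the cassette: plate top 45.8 mm, offset about (0.1, -1.2) mm, knob (282,72) still out. Next I'll push the knob home with closed fingers from behind.

```bash
python3 - <<'E'
from h import *
from workcell import bot
plan(bot.read_state(),[.4475,.0260,.13],np.radians(117.8),0)
E
```

```text
[-0.0, 0.0, 0.0, 1.34, -0.01, -3.42, 0]
[-0.0, 0.0, 0.0, 1.34, -0.01, -3.42, 0]
[-0.0, 0.0, 0.0, 1.34, -0.01, -3.42, 0]
[-0.0, 0.0, 0.0, 1.34, -0.01, -3.42, 0]
dist [-0.121  -0.0642 -0.0535] rot [-0.001  0.     0.001] n 4
```

{"op": "arm_command", "data": {
  "series": [
    [[0,0,0,0,0,-3.4,0],[0,0,0,0,0,-3.4,0],[0,0,0,1.5,0,-3.4,0],[0,0,0,2.5,0,-3.4,0],[0,0,0,0,0,0,0],[0,0,0,0,0,0,0]]
  ]
}}

```text
time: 19.9
tool_pos: [0.4494, 0.0267, 0.1415]
tcp_rot: [-0.381, 1.531, 0.379]
wrist_force: [0.2, 0.3, 0.1]
width: 0.001
```

```bash
python3 - <<'E'
from h import *
from workcell import bot
st=bot.read_state();tool(st);plan(st,[.4475,.0260,.052],np.radians(117.8),0)
E
```

```text
t 19.9 p [0.4494 0.0267 0.1415] x [ 0.007  0.    -1.   ] y [-0.466  0.885 -0.003] q [ 0.   -0.07  2.19  0.    1.02 -2.05] F [0.2 0.3 0.1] w 0.001
[-0.0, 0.003, 0.001, 4.47, 0.03, -0.13, 0]
[-0.0, 0.003, 0.001, 4.47, 0.02, -0.12, 0]
dist [-0.0019 -0.0007 -0.0895] rot [-0.     0.006  0.003] n 2
```

{"op": "arm_command", "data": {
  "series": [
    [[0,0.003,0,2.5,0,-0.1,0],[0,0.003,0,2.5,0,-0.1,0],[0,0,0,2.5,0,-0.1,0],[0,0,0,1.4,0,-0.1,0],[0,0,0,0,0,0,0]]
  ]
}}

```text
time: 20.4
tool_pos: [0.4581, 0.0265, 0.0546]
tcp_rot: [-0.385, 1.524, 0.376]
wrist_force: [-5.9, -1.9, -3.6]
width: 0.0
```

```bash
python3 - <<'E'
from h import *
from workcell import bot
st=bot.read_state();tool(st);plan(st,[.6291-.155*.8846,.1216-.155*.4664,.052],np.radians(117.8),0,n=5)
snap(bot,"wrist","w18")
E
```

```text
t 20.4 p [0.4581 0.0265 0.0546] x [ 0.014 -0.002 -1.   ] y [-0.467  0.884 -0.008] q [ 0.    0.07  2.24 -0.    0.82 -2.05] F [-5.9 -1.9 -3.6] w 0.0
[0.0, 0.002, 0.002, 0.06, 0.09, 0.81, 0]
[0.0, 0.002, 0.002, 0.06, 0.09, 0.81, 0]
[0.0, 0.002, 0.002, 0.06, 0.09, 0.81, 0]
[0.0, 0.002, 0.002, 0.05, 0.09, 0.81, 0]
[0.0, 0.002, 0.002, 0.05, 0.09, 0.81, 0]
dist [ 0.0339  0.0228 -0.0026] rot [0.001 0.012 0.008] n 5
```

View pics/w18.png

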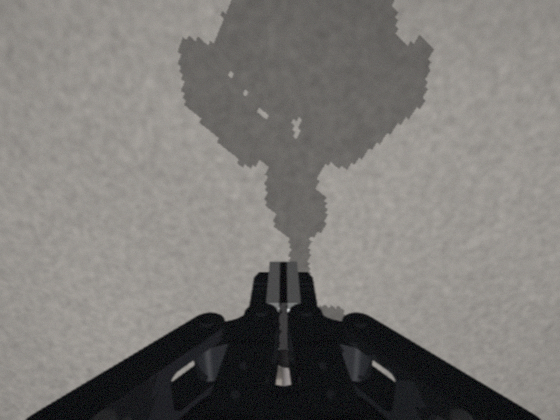

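Contact is exactly where expected (6 N, box x = -195.7 mm). Pushing home.

{"op": "arm_command", "data": {
  "series": [
    [[0,0.002,0.002,0,0.05,0.9,0],[0,0.002,0.002,0,0.05,1.0,0],[0,0,0,0,0.05,1.0,0],[0,0,0,0,0,1.0,0]]
  ]
}}

```text
time: 20.85
tool_pos: [0.4866, 0.042, 0.0556]
tcp_rot: [-0.391, 1.549, 0.379]
wrist_force: [-0.8, 0.5, -1.4]
width: -0.002
```

```bash
cat >> h.py <<'E'
def ab(st):
    d=np.array(st["tool_pos"])[:2]-np.array([.6291,.1216]);print("a,b mm",np.round([d@[.8846,.4664]*1000 if 0 else (d[0]*.8846+d[1]*.4664)*1000,(-d[0]*.4664+d[1]*.8846)*1000],1))
E
python3 - <<'E'
from h import *
from workcell import bot
st=bot.read_state();tool(st);ab(st)
E
```

```text
t 20.85 p [0.4866 0.042  0.0556] x [-0.01 -0.01 -1.  ] y [-0.471  0.882 -0.004] q [ 0.04  0.14  2.16 -0.01  0.85 -2.01] F [-0.8  0.5 -1.4] w -0.002
a,b mm [-163.1   -4. ]
```

{"op": "arm_command", "data": {
  "series": [
    [[0,-0.01,-0.008,0,0.1,0.5,0],[0,0,0,0,0,0.4,0],[0,0,0,0,0,0.3,0]]
  ]
}}

```text
time: 21.15
tool_pos: [0.4934, 0.0458, 0.0569]
tcp_rot: [-0.403, 1.55, 0.374]
wrist_force: [-9.1, -7.8, 6.8]
width: -0.003
```

```bash
python3 - <<'E'
from h import *
from workcell import bot
st=bot.read_state();tool(st);ab(st)
E
```

```text
t 21.15 p [0.4934 0.0458 0.0569] x [-0.01  -0.021 -1.   ] y [-0.475  0.88  -0.014] q [ 0.06  0.15  2.15 -0.03  0.86 -1.99] F [-9.1 -7.8  6.8] w -0.003
a,b mm [-155.4   -3.8]
```

Firm contact of 12 N at the home position (-155.4 mm, -155.5 expected). Backing off, lifting and checking.

{"op": "arm_command", "data": {
  "series": [
    [[0,0,0,0,0,-1.0,0],[0,0,0,0,0,-2,0],[0,0,0,-3,0,-1,0],[0,0,0,-4,0,0,0.3],[0,0,0,-4,0,0,0.6],[0,0,0,-2,0,0,1],[0,0,0,0,0,4,1],[0,0,0,0,0,4,1],[0,0,0,0,0,2,1],[0,0,0,0,0,0,1]]
  ]
}}

```text
time: 22.15
tool_pos: [0.5575, 0.0816, 0.2058]
tcp_rot: [-0.403, 1.513, 0.37]
wrist_force: [0.6, 1.0, 0.0]
width: 1.002
```

```bash
python3 - <<'E'
from h import *
from workcell import bot
st=bot.read_state();tool(st);snap(bot,"wrist","w19");covcheck("w19");boxfit("w19",(.6291,.1216),27.8)
snap(bot,"scene","s19")
E
```

```text
t 22.15 p [0.5575 0.0816 0.2058] x [ 0.027 -0.015 -1.   ] y [-0.474  0.88  -0.026] q [ 0.11  0.07  1.91 -0.02  1.13 -1.95] F [0.6 1.  0. ] w 1.002
plate plane [ 0.00058578 -0.00078377  0.04578571] 1412
handle ((-0.2660026550292969, -1.0223846435546875), (18.033771514892578, 17.152822494506836), 0.612196683883667) 0.06164061273180904
base ((605.8612060546875, 109.06881713867188), (159.29379272460938, 96.07986450195312), 27.887109756469727) z 0.011681420155909727
guide rect ((558.3215942382812, 84.00029754638672), (39.92083740234375, 55.635528564453125), 28.63939666748047) z 0.07170669147109227 2546 a [-0.09971726 -0.06113345] b [-0.02731249  0.02695037]
knob/rod a [-0.14432589 -0.10565611] b [-0.01446858  0.01370809] zmax 0.06900943291800515
wall a [0.02026167 0.03207011 0.06254401] b [-0.03711215  0.03706839]
```

View pics/w19.png

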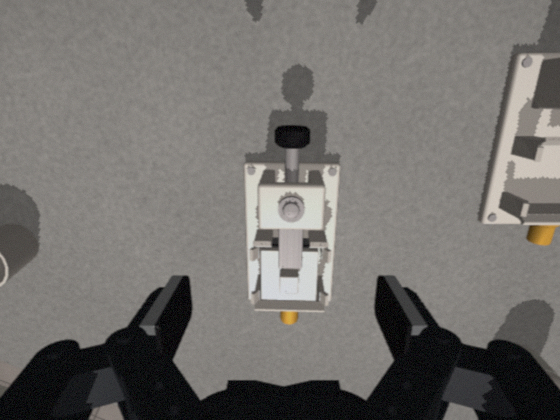

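View pics/s19.png

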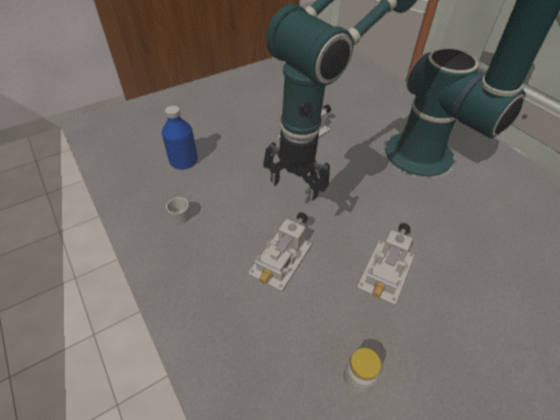

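The knob end is at -144.3 mm (home -144.5), and the tongue (290,245) lies over the cover. The cover is flat with its top at 45.8 mm, and the jug, cup and tub sit at their starting pixels. Handing in.

```bash
python3 - <<'E'
from workcell import bot
print(bot.finish_job())
E
```

```text
the job is handed in; nothing more can be done
None
```

I handed the job in at about 22 s. The filter box farthest from the robot is reloaded: bolt pulled out, cassette in the pocket, cover on top handle up, knob pushed home, and the gripper clear.

**Last checks:**
- **Cassette:** its top was at 37.8–38.0 mm (38 expected) and level, checked before the cover went on.
- **Cover:** after locking, the plate top was at 45.8 mm (46 expected) and level to about 0.001 rad. It sits about (-0.3, -1.0) mm from the pocket's centre, square within about 1°.
- **Bolt:** the knob's end was at -144.3 mm (-144.5 is fully home), with the tongue visible over the cover.
- **Bystanders:** the jug, tub and cup show at the same place in the scene picture as at the start. I judged this by eye and did not measure it.

**What went wrong on the way:**
- The first grip on the knob pinched off-centre and pushed the tool up about 8 mm, so I opened and gripped again.
- The cassette grip shifted the tool in the same way. I measured the cassette's offset in the hand and corrected for it when placing.

No check failed at the end.

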